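Clear up and proof-pull the spring tester

ROBOT

A 7-joint arm with a two-finger parallel gripper is mounted at the origin on the work surface. World frame = base frame: x ahead of the robot, y to its left, z up, the work surface at z = 0. Lengths are in m, angles in rad, forces in N, time in s.
With the tool pointing down it reaches from about 0.4 to 0.85 m from the base axis. Payload 10.4 kg.
Tool frame: the origin (TCP) lies on the centre line of the jaws, within the pads' length; the fingertips stand 14 mm ahead of it and the grasp point (between the pads) lies 5 mm behind it (tip_reach is the z of the fingertips in the tool frame, in m); z points along the fingers, x is the direction in which the jaws open and shut, and the axes are right-handed (so a half turn about z gives the same grasp; the last joint's range is limited). The gripper opens to 87 mm and grips with 3 to 60 N. Pads are 19 mm wide; open, the fingers measure 117 mm over their backs; the gripper's body (75 mm by 190 mm) begins 51 mm behind the grasp point.
Start: joints at [-1.232, 0.332, -0.065, 1.46, 0.022, 1.35, -0.088], TCP at [0.221, 0.585, 0.237] pointing down, gripper open.
Joint ranges: [-2.6, 2.6], [-0.5, 2.12], [-1.47, 1.34], [0.16, 2.42], [-1.27, 4.41], [0.06, 2.06], [-2.6, 2.6]. Speed limits (rad/s): [2.22, 2.22, 2.79, 2.79, 3.14, 3.14, 3.14].

INTERFACE

Orientations are given as a unit quaternion [x, y, z, w].
In Python, from bench import * gives the robot as it stands.
- The arm moves only by the tool carry_out, never from a script. Its argument "rows" is a list of rows, each a list of 5 numbers: the closure, from -1 (fully open) to 1 (shut), so that 0 is half open, then the shift along the tool's x, y, z in units of 30 mm (1.0 is 30 mm), then the turn about the tool's z in units of 5 degrees (1.0 is 5 degrees). In form: [[jaw, x, y, z, turn], ...]. A call has 1 to 20 rows; each row shifts and turns the pose as measured when the row begins, along the tool's axes as they then stand; what a row does not reach is not made up. A row lasts 1/12 s, in which the tool goes at most 41.7 mm and 7.16 degrees, less where a joint would pass 70% of its speed; a pose out of reach is approached as far as the arm can. A call is refused whole if a number of a shift passes 1 or a number of a turn 1, either way. A call with a gripper value outside its range is refused whole. The fingers move at their own pace and stop on an object; "force" is the grip in N (left out, the last holds). Time passes only in rows, so rows that do not move let the fingers close. It gives the time, the measured TCP pose, the force and the opening at its end, in the units of the state.
- read_state(): the state, without advancing time (a new reading comes with each control period).
- camera(name): name is "scene" or "top" or "wrist"; returns the picture (384x512x3 uint8, blue, green, red); there is no depth.
- camera_info(name): a dict with "fx", "fy", "cx", "cy" (pixels), "extrinsics" (4x4, takes a point from camera to world coordinates); the wrist camera has in their place "tool_from_camera" (4x4, takes a point from camera to tool coordinates, whose origin is the TCP and whose axes are the tool frame's). Camera axes: x right, y down, z forward; pixel columns grow to the right and rows downward; lengths in m; the calibration is good to about 2 mm. A picture is of the moment at which its call begins: read the wrist's pose just before it. camera_info takes no time and is no camera call.
- close_job(): hands the job in, once; it reports no verdict.
Trained networks look in the newest picture that a camera, given by its name, has taken for a name from the list of things; names that differ only in an ending like _2 or _b are one class to them, and where a whole thing is asked for, a point or a joint stands for the part that bears it (a point fixed in the world has none). Each returns a list of dicts, best first, with "conf" (0 to 1); they miss things now and then, are a little off and sometimes report something else, mostly with a low value. They report only what shows in the picture. A call takes as long as a camera call.
- recognise(query, camera): "box" ([centre column, centre row, width, height] in pixels, round what is visible of it).
- silhouettes(query, camera): "mask" (384x512 bool, what is visible of it) and "box" ([centre column, centre row, width, height] in pixels, round what is visible of it).
- pinpoint(query, camera): "xy" ([column, row] in pixels: a listed point, or the origin of a listed thing).
The state is a dict: "time": time; "joint_positions": joint angles; "joint_vel": joint speeds; "joint_torque": joint torques, N m; "ee_pos": TCP position; "eef_rot": TCP orientation; "ft_force": force on the tool from outside, world axes, zero at the start; "torque": the same for the moment, N m; "width": finger opening in m.
Only numpy, scipy, OpenCV 4.12 (cv2) and the standard library are available. Lean on these libraries where they do the work, as an engineer would, in place of code of your own. Each camera call takes 0.05 s, during which the arm holds its last target. There are 200 camera calls.

TASK

Clear the loose tester accessories off the bench: lay every extension rod flat in the oblong grey tray and stand every platen upright, stem up, in the square wooden tray. Then, with all of them put away, proof-pull the spring tester in two steps: draw its slide out until the pointer is opposite the first of the two brass markers, within the marker's width, and hold it there for three seconds; then draw on to the second marker and hold it there likewise, never 2 cm or more beyond it. Finally ease the slide back fully home with the grip in hand, at about 3 to 5 cm per second rather than letting it snap, and leave the mug and the brass weight where they are.

Things in the scene. Friction and masses are not known exactly. Their poses are not given: they have to be found in the camera images.
- rod_a: Extension rod, bare steel: a square bar 76 long, 18 x 18, with a round stub (12 diameter, 15 long) on each end, 106 over all, lying on the bench along its own x. Origin: middle of its underside. About 180 g. One of up to three alike; None if absent.
- rod_a_mid (a point): Centre of rod_a, 9 above its underside.
- rod_b: Extension rod, bare steel: a square bar 76 long, 18 x 18, with a round stub (12 diameter, 15 long) on each end, 106 over all, lying on the bench along its own x. Origin: middle of its underside. About 180 g. One of up to three alike; None if absent.
- rod_b_mid (a point): Centre of rod_b, 9 above its underside.
- rod_c: Extension rod, bare steel: a square bar 76 long, 18 x 18, with a round stub (12 diameter, 15 long) on each end, 106 over all, lying on the bench along its own x. Origin: middle of its underside. About 180 g. One of up to three alike; None if absent.
- rod_c_mid (a point): Centre of rod_c, 9 above its underside.
- platen_a: Platen, bare steel: a flat disc 56 diameter, 16 thick, with a plain round stem (18 diameter, 40 high) standing up from its middle, 56 over all. Origin: centre of the disc's underside, z up the stem. About 300 g. One of up to three alike; None if absent. Can be gripped by the stem.
- platen_b: Platen, bare steel: a flat disc 56 diameter, 16 thick, with a plain round stem (18 diameter, 40 high) standing up from its middle, 56 over all. Origin: centre of the disc's underside, z up the stem. About 300 g. One of up to three alike; None if absent. Can be gripped by the stem.
- platen_c: Platen, bare steel: a flat disc 56 diameter, 16 thick, with a plain round stem (18 diameter, 40 high) standing up from its middle, 56 over all. Origin: centre of the disc's underside, z up the stem. About 300 g. One of up to three alike; None if absent. Can be gripped by the stem.
- tray_long: Oblong grey plastic tray, the one for the rods: outside 135 (its x) by 190 (its y), 35 high, walls and floor 5 thick, open on top, fixed to the bench. Origin: centre of its underside. Three rods fit across it, along its x, 55 apart.
- tray_square: Square light-wood tray, the one for the platens: outside 160 by 160, 35 high, walls and floor 5 thick, open on top, fixed to the bench. Origin: centre of its underside.
- tester: Spring tester, fixed to the bench: a grey base plate 265 long (from 75 on the -x side to 190 on the +x side of the origin), 120 wide, 30 high, with a white gauge housing 95 high over all on its far end (from 102.5 to 187.5 in +x). Origin: on the bench under the slide's track, on its centre line; the slide is drawn along the tester's own -x (roughly towards the robot).
- slide (a joint): How far the slide has been drawn out of its home, in m: 0 fully home, end stop at 0.115. A spring always pulls it home: about 3.6 N at home, growing by 1.2 N per cm (about 14 N at 90 mm); let go, it snaps back.
- slide_grip (a point): Middle of the slide's black upright grip: a block 22 thick (along the tester's x), 50 wide, 45 high, its top 102 above the bench; this point lies 85 above the bench, so 17 below the grip's top. The grip stands on an aluminium carriage 50 x 50 whose top is 57 above the bench. At home this point lies 30 in +x of the tester's origin.
- slide_pointer (a point): Tip of the thin (3 wide) dark pointer that sticks out of the carriage on the tester's +y side, 40 off the centre line and at the same place along x as the middle of the grip.
- near_line (a point): Middle of the top of the first marker: a brass block 12 wide along the tester's x, 16 across, standing 26 high on the base plate's +y edge, its top 56 above the bench, its inner face 1 beyond the pointer's tip and its middle 9 beyond. Its axes are parallel to the tester's. It stands 30 to 45 out (in the tester's -x) from the pointer's home, and is fixed during a run.
- far_line (a point): Middle of the top of the second marker, a block like the first one in the same row, 70 to 95 out from the pointer's home; fixed during a run.
- mug: Bystander: white mug, 80 diameter, 90 high.
- weight: Bystander: brass 1 kg weight, 60 diameter, 80 high.

How it is judged:
By the outcome, as a careful person would: the job done as asked, in the order asked, and still so for the second after the job is handed in, with the robot touching nothing.
Of rod_a, platen_a, rod_b, platen_b, rod_c, platen_c only 4 to 6 are there at a start; the rules pass over those that are not, and their reading is None.
At some moment in a run one of rod_a, platen_a, rod_b, platen_b, rod_c, platen_c may be knocked a few centimetres aside while the robot is not near it.
Once in a run the grip may slacken for a moment while it holds something.
It also fails if it takes over 210 s, if anything falls off the work surface, if the arm or the gripper's body presses on something with over 40 N, if the wrist force passes 120 N, or if a joint passes its speed limit or range.

## Working session

There is one attempt and no reset: what is moved stays moved. The work goes in short steps, Python scripts to look and compute and a tool call to move; the robot and the scene stay as the last step left them, time stands still between calls to the robot, and variables do not carry over. Pictures are saved under pics/ and viewed, about 12 in all and at most 16, crops included, and the job is handed in when it is done.

Besides the shell and the picture viewer there is one more tool, called after ">>>" by a JSON object that holds its "method" and its "body", one argument or row to a line. carry_out: Moves the arm, as the interface text tells. Its arguments: {"type":"object","properties":{"rows":{"type":"array","items":{"type":"array","items":{"type":"number"}}},"force":{"type":"number"}},"required":["rows"]}

```bash
mkdir -p pics; ls; cat > h.py <<'E'
from bench import *
import numpy as np, cv2
from scipy.spatial.transform import Rotation as R
def cam(name):
    i=camera_info(name)
    if name=="wrist":
        s=read_state(); T=np.eye(4); T[:3,:3]=R.from_quat(s["eef_rot"]).as_matrix(); T[:3,3]=s["ee_pos"]
        E=T@np.array(i["tool_from_camera"])
    else: E=np.array(i["extrinsics"])
    return i,E
def ray(c,uv,z):
    i,E=c
    d=E[:3,:3]@np.array([(uv[0]-i["cx"])/i["fx"],(uv[1]-i["cy"])/i["fy"],1]); o=E[:3,3]
    return o+d*(z-o[2])/d[2]
def proj(c,p):
    i,E=c
    q=np.linalg.inv(E)@np.r_[p,1]
    return np.array([i["fx"]*q[0]/q[2]+i["cx"],i["fy"]*q[1]/q[2]+i["cy"]])
def st():
    s=read_state(); Rm=R.from_quat(s["eef_rot"]).as_matrix()
    return s,np.array(s["ee_pos"]),Rm
E
python3 - <<'E'
from h import *
s,p,Rm=st(); print(s["time"],p,Rm.round(3).tolist(),s["width"])
for n in("top","scene"):
    c=cam(n); im=camera(n); cv2.imwrite(f"pics/{n}0.png",im)
    print(n,c[1].round(3).tolist(),c[0]["fx"])
    for q,z in(("rod_a_mid",.009),("platen_a",0),("tray_long",0),("tray_square",0),("slide_grip",.085),("slide_pointer",.05),("near_line",.056),("far_line",.056),("mug",0),("weight",0),("tester",0)):
        for d in pinpoint(q,n): 
            if d["conf"]>.2: print(q,round(d["conf"],2),np.round(d["xy"],1),ray(c,d["xy"],z).round(3)[:2])
E
```

```text
pics
0.0 [0.22109615 0.58420816 0.23577538] [[0.354, 0.935, -0.0], [0.935, -0.354, -0.001], [-0.001, 0.0, -1.0]] 0.08720026869140923
top [[0.023, -0.995, 0.1, 0.441], [-1.0, -0.025, -0.013, 0.0], [0.015, -0.099, -0.995, 1.162], [0.0, 0.0, 0.0, 1.0]] 389.2261064603363
rod_a_mid 0.7 [267.  229.2] [ 0.442 -0.067]
platen_a 0.77 [226.2 231.1] [0.433 0.054]
platen_a 0.6 [247.1 172.4] [ 0.611 -0.004]
platen_a 0.55 [144.  232.4] [0.424 0.296]
tray_long 0.68 [245.6 171. ] [0.615 0.001]
tray_square 0.55 [319.  178.8] [ 0.597 -0.221]
tray_square 0.44 [157.4 157. ] [0.651 0.268]
slide_grip 0.76 [170.2 156.8] [0.637 0.212]
slide_pointer 0.86 [156.5 158.3] [0.638 0.258]
near_line 0.45 [154.4 172.8] [0.595 0.261]
mug 0.88 [ 82.7 198.4] [0.52  0.483]
weight 0.72 [404.6 198.9] [ 0.542 -0.48 ]
tester 0.76 [176.9 172.5] [0.605 0.207]
scene [[-0.72, 0.603, -0.343, 1.068], [0.693, 0.619, -0.369, 0.571], [-0.011, -0.504, -0.864, 1.384], [0.0, 0.0, 0.0, 1.0]] 494.57109471220923
rod_a_mid 0.53 [266.6 174.4] [ 0.442 -0.065]
platen_a 0.78 [354.5 244.6] [0.424 0.302]
platen_a 0.68 [294.9 200.5] [0.442 0.066]
tray_long 0.7 [241.6 222.4] [0.62  0.004]
slide_grip 0.76 [284.4 258. ] [0.638 0.207]
slide_pointer 0.71 [293.2 272.1] [0.639 0.246]
slide_pointer 0.43 [287.5 263.9] [0.633 0.217]
near_line 0.51 [305.9 262.7] [0.594 0.253]
far_line 0.53 [314.7 254.3] [0.557 0.252]
mug 0.63 [378.3 306.8] [0.524 0.477]
weight 0.74 [168.6 124.9] [ 0.54  -0.463]
weight 0.56 [193.7 176.5] [ 0.617 -0.233]
tester 0.8 [286.9 261.4] [0.612 0.196]
```

```bash
python3 -c "
import cv2
a=cv2.imread('pics/top0.png');cv2.imwrite('pics/t1.png',cv2.resize(a[90:310,40:450],(800,429),interpolation=cv2.INTER_CUBIC))
a=cv2.imread('pics/scene0.png');cv2.imwrite('pics/s1.png',cv2.resize(a,(800,600)))"
```

```text
(no output)
```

View pics/t1.png

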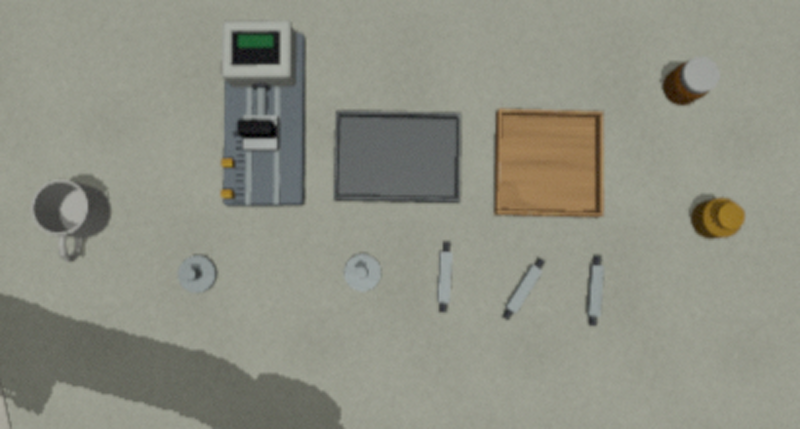

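View pics/s1.png

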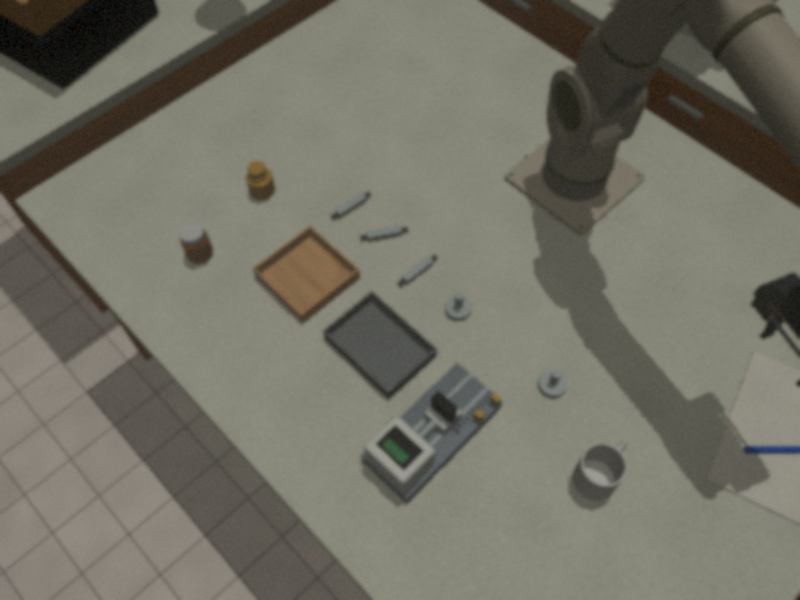

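The picture shows three rods (crop pixels about (445,277), (523,289), (595,290)) and two platens stem up ((197,273), (362,272)). The long tray is at (397,156), the square one at (549,163), and the tester at (262,120). Its brass markers are at (228,163) and (227,194).

```bash
cat >> h.py <<'E'
def rect(c,mask,z):
    k=max(cv2.findContours(mask.astype(np.uint8),0,2)[0],key=cv2.contourArea)
    P=np.array([ray(c,q[0],z)[:2] for q in k])
    (x,y),(w,h),a=cv2.minAreaRect((P*1000).astype(np.float32))
    if w<h: w,h,a=h,w,a+90
    return x/1000,y/1000,w,h,(a+90)%180-90
def find(n,qs):
    c=cam(n); im=camera(n)
    for q,z in qs:
        for d in silhouettes(q,n):
            if d["conf"]>.25: print(n,q,round(d["conf"],2),np.round(d["box"]).astype(int),"x %.3f y %.3f w %.0f h %.0f long axis %.1f deg from x"%rect(c,d["mask"],z))
    return c,im
def goto(x,y,z,yaw):
    "yaw = world angle (deg) of tool x; prints tool shift in rows units, after the turn"
    s,p,Rm=st(); cur=np.degrees(np.arctan2(Rm[1,0],Rm[0,0]))
    t=-((yaw-cur+90)%180-90); d=np.array([x,y,z])-p
    a=np.radians(cur-t); ax=[np.cos(a),np.sin(a)]; ay=[np.sin(a),-np.cos(a)]
    print("t %.2f"%s["time"],"p",p.round(4),"yaw %.1f"%cur,"w %.4f"%s["width"],"F",np.round(s["ft_force"],1),"tilt",Rm[2].round(3))
    print(" -> turn %.2f  shift x %.2f y %.2f z %.2f"%(t/5,d[:2]@ax/.03,d[:2]@ay/.03,-d[2]/.03))
E
python3 - <<'E'
from h import *
for n in("top","scene"):
    find(n,(("rod_a",.009),("platen_a",.016),("tray_long",.035),("tray_square",.035),("tester",.03),("slide_grip",.1)))
goto(.435,-.0,.2,90)
E
```

```text
top rod_a 0.74 [268 232   6  34] x 0.435 y -0.069 w 97 h 19 long axis -1.9 deg from x
top rod_a 0.7 [310 236  24  32] x 0.423 y -0.190 w 106 h 21 long axis -30.5 deg from x
top rod_a 0.46 [346 239   7  35] x 0.420 y -0.297 w 97 h 19 long axis -6.9 deg from x
top platen_a 0.85 [226 230  18  16] x 0.440 y 0.054 w 53 h 52 long axis -88.6 deg from x
top platen_a 0.77 [143 229  24  17] x 0.431 y 0.301 w 58 h 52 long axis -88.6 deg from x
top platen_a 0.54 [408 199  25  20] x 0.535 y -0.482 w 81 h 60 long axis -88.6 deg from x
top tray_long 0.62 [243 170  66  47] x 0.613 y 0.008 w 190 h 143 long axis 89.3 deg from x
top tray_square 0.64 [320 176  60  52] x 0.610 y -0.222 w 163 h 162 long axis -90.0 deg from x
top tester 0.7 [175 148  44  95] x 0.678 y 0.209 w 286 h 124 long axis 3.5 deg from x
top slide_grip 0.78 [171 152  18  31] x 0.652 y 0.205 w 87 h 55 long axis 2.3 deg from x
scene rod_a 0.66 [226 132  19  19] x 0.419 y -0.296 w 108 h 32 long axis -0.7 deg from x
scene rod_a 0.64 [270 174  29  19] x 0.435 y -0.069 w 110 h 25 long axis -1.3 deg from x
scene rod_a 0.6 [247 152  29   9] x 0.421 y -0.189 w 102 h 30 long axis -30.4 deg from x
scene rod_a 0.53 [282 267  28  32] x 0.645 y 0.196 w 90 h 67 long axis 2.8 deg from x
scene platen_a 0.77 [355 245  17  20] x 0.433 y 0.307 w 57 h 51 long axis 41.0 deg from x
scene platen_a 0.58 [293 194  18  17] x 0.442 y 0.059 w 62 h 59 long axis 85.1 deg from x
scene tray_long 0.76 [243 221  76  69] x 0.620 y 0.013 w 202 h 146 long axis -88.8 deg from x
scene tray_square 0.96 [195 174  69  60] x 0.616 y -0.214 w 177 h 169 long axis 90.0 deg from x
scene tester 0.86 [276 274  91  89] x 0.673 y 0.210 w 271 h 133 long axis 1.3 deg from x
scene slide_grip 0.8 [283 266  28  31] x 0.665 y 0.227 w 87 h 60 long axis 25.0 deg from x
t 1.90 p [0.2212 0.5846 0.2366] yaw 69.3 w 0.0868 F [-0.8  0.3 -0. ] tilt [ 0. -0. -1.]
 -> turn -4.15  shift x -19.49 y 7.13 z 1.22
```

>>> {"method": "carry_out", "body": {
  "rows": [
    [-1,0,0,0,-0.85],
    [-1,0,0,0,-0.85],
    [-1,0,0,0,-0.85],
    [-1,0,0,0,-0.85],
    [-1,0,0,0,-0.75],
    [-1,-0.93,0.71,0,0],
    [-1,-0.93,0.71,0,0],
    [-1,-0.93,0.71,0,0],
    [-1,-0.93,0.71,0,0],
    [-1,-0.93,0.71,0,0],
    [-1,-0.93,0.71,0.3,0],
    [-1,-0.93,0.71,0.6,0],
    [-1,-0.93,0.71,0.6,0],
    [-1,-0.93,0.71,0.6,0],
    [-1,-0.93,0.71,0.6,0],
    [-1,0,0,0,0]
  ],
  "force": 40
}}

```text
time: 3.23
ee_pos: [0.4467, 0.3005, 0.153]
eef_rot: [0.698, 0.716, 0.003, -0.001]
ft_force: [0.3, -0.8, 0.2]
width: 0.0868
```

```bash
python3 - <<'E'
from h import *
goto(.434,.304,.150,90)
c,im=find("wrist",(("platen_a",.016),)); cv2.imwrite("pics/w1.png",im)
for d in pinpoint("platen_a","wrist"): print(round(d["conf"],2),ray(c,d["xy"],0).round(4))
E
```

```text
t 3.23 p [0.4467 0.3005 0.153 ] yaw 91.5 w 0.0868 F [ 0.3 -0.8  0.2] tilt [ 0.006  0.002 -1.   ]
 -> turn 0.30  shift x 0.12 y -0.42 z 0.10
wrist platen_a 0.74 [262 171  53  50] x 0.430 y 0.304 w 55 h 54 long axis 1.4 deg from x
wrist platen_a 0.69 [ 34 172  68  50] x 0.437 y 0.059 w 71 h 59 long axis 80.2 deg from x
0.93 [0.4387 0.056  0.    ]
0.71 [0.4347 0.3042 0.    ]
```

View pics/w1.png

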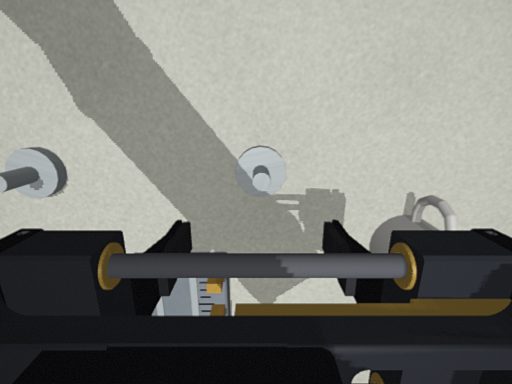

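The wrist view shows platen 1 standing stem up at (262,171), and its disc and stem agree with (0.432, 0.304). Descend and grip.

>>> {"method": "carry_out", "body": {
  "rows": [
    [-0.3,0.1,-0.48,0.4,0.3],
    [-0.3,0,0,0.7,0],
    [-0.3,0,0,0.7,0],
    [-0.3,0,0,0.7,0],
    [-0.3,0,0,0.6,0],
    [-0.3,0,0,0.5,0],
    [-0.3,0,0,0.2,0],
    [1,0,0,0,0],
    [1,0,0,0,0],
    [1,0,0,0,0],
    [1,0,0,0,0],
    [1,0,0,0,0],
    [1,0,0,0,0]
  ]
}}

```text
time: 4.47
ee_pos: [0.4239, 0.3322, 0.0492]
eef_rot: [0.696, 0.718, 0.014, -0.005]
ft_force: [1.2, -1.2, 0.2]
width: 0.0245
```

```bash
python3 - <<'E'
from h import *
goto(.61,-.185,.12,90)
E
```

```text
t 4.47 p [0.4239 0.3322 0.0492] yaw 91.7 w 0.0245 F [ 1.2 -1.2  0.2] tilt [ 0.028  0.013 -1.   ]
 -> turn 0.34  shift x -17.24 y 6.20 z -2.36
```

```bash
python3 - <<'E'
from h import *
s=read_state(); print(np.round(s["joint_positions"],3),np.round(s["joint_vel"],3),np.round(s["joint_torque"],2),s["torque"])
c,im=find("wrist",(("platen_a",.016),)); cv2.imwrite("pics/w2.png",im)
E
```

```text
[-0.798  0.313  0.064  1.914 -0.042  0.888  0.889] [-0.002 -0.009  0.    -0.004  0.     0.005 -0.   ] [ -0.63 -53.97   0.95 -32.67  -0.31  -0.36   0.  ] [-0.2619482   0.01637314 -0.05077309]
wrist platen_a 0.96 [250 222  75  64] x 0.422 y 0.328 w 51 h 49 long axis -13.9 deg from x
```

View pics/w2.png

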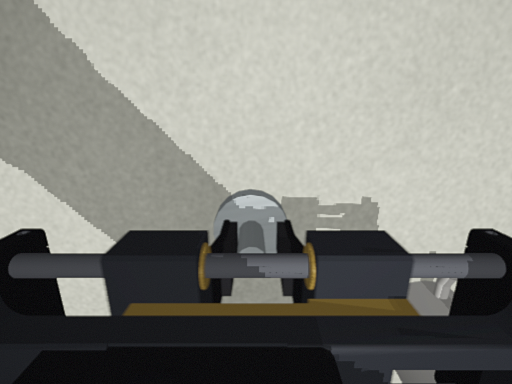

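>>> {"method": "carry_out", "body": {
  "rows": [
    [1,0,0,0,0],
    [1,0,0,0,0]
  ]
}}

```text
time: 4.73
ee_pos: [0.4241, 0.3322, 0.0494]
eef_rot: [0.696, 0.717, 0.015, -0.005]
ft_force: [-0.3, -0.8, -2.3]
width: 0.0169
```

```bash
python3 - <<'E'
from h import *
goto(.61,-.185,.12,90)
for n in("top","scene","wrist"):
  c,im=find(n,(("platen_a",.016),)); cv2.imwrite("pics/%s2.png"%n,im)
E
```

```text
t 4.73 p [0.4241 0.3322 0.0494] yaw 91.7 w 0.0169 F [-0.3 -0.8 -2.3] tilt [ 0.028  0.013 -1.   ]
 -> turn 0.34  shift x -17.24 y 6.20 z -2.35
top platen_a 0.81 [226 228  19  17] x 0.440 y 0.054 w 53 h 52 long axis -88.6 deg from x
scene platen_a 0.67 [361 250  18  22] x 0.437 y 0.331 w 55 h 51 long axis 75.9 deg from x
scene platen_a 0.64 [293 197  18  18] x 0.443 y 0.058 w 62 h 61 long axis 75.7 deg from x
wrist platen_a 0.63 [257 220  76  64] x 0.424 y 0.331 w 54 h 52 long axis -53.1 deg from x
```

>>> {"method": "carry_out", "body": {
  "rows": [
    [1,0,0,-0.5,0],
    [1,0,0,-0.5,0],
    [1,0,0,-0.5,0],
    [1,0,0,-0.5,0]
  ]
}}

```text
time: 5.37
ee_pos: [0.4204, 0.3286, 0.1066]
eef_rot: [0.696, 0.718, 0.01, -0.006]
ft_force: [1.1, 1.0, -3.6]
width: 0.017
```

```bash
python3 - <<'E'
from h import *
goto(.61,-.185,.13,90)
E
```

```text
t 5.37 p [0.4204 0.3286 0.1066] yaw 91.7 w 0.0170 F [ 1.1  1.  -3.6] tilt [ 0.022  0.006 -1.   ]
 -> turn 0.35  shift x -17.12 y 6.32 z -0.78
```

>>> {"method": "carry_out", "body": {
  "rows": [
    [1,-0.8,0,-0.5,0.35],
    [1,-1,0.2,-0.3,0],
    [1,-1,0.2,0,0],
    [1,-1,0.3,0,0],
    [1,-1,0.4,0,0],
    [1,-1,0.4,0,0],
    [1,-1,0.4,0,0],
    [1,-1,0.4,0,0],
    [1,-1,0.4,0,0],
    [1,-1,0.4,0,0],
    [1,-1,0.4,0,0],
    [1,-1,0.4,0,0],
    [1,-1,0.4,0,0],
    [1,-1,0.4,0,0],
    [1,-1,0.4,0,0],
    [1,-1,0.4,0,0],
    [1,-0.3,0.4,0,0],
    [1,0,0,0,0],
    [1,0,0,0,0]
  ]
}}

```text
time: 6.95
ee_pos: [0.6031, -0.1737, 0.118]
eef_rot: [0.704, 0.71, 0.011, -0.008]
ft_force: [-0.1, 0.4, -3.0]
width: 0.017
```

```bash
python3 - <<'E'
from h import *
goto(.61,-.185,.045,90)
find("wrist",(("tray_square",.035),))
find("top",(("tray_square",.035),))
E
```

```text
t 6.95 p [ 0.6031 -0.1737  0.118 ] yaw 90.4 w 0.0170 F [-0.1  0.4 -3. ] tilt [ 0.027  0.004 -1.   ]
 -> turn 0.08  shift x -0.38 y 0.23 z 2.43
wrist tray_square 0.61 [196 200 189 163] x 0.589 y -0.222 w 160 h 119 long axis 90.0 deg from x
top tray_square 0.7 [301 174  17  51] x 0.561 y -0.156 w 53 h 29 long axis 0.7 deg from x
```

>>> {"method": "carry_out", "body": {
  "rows": [
    [1,-0.45,0.2,0.2,0],
    [1,0,0,0.4,0],
    [1,0,0,0.4,0],
    [1,0,0,0.4,0],
    [1,0,0,0,0]
  ]
}}

```text
time: 7.57
ee_pos: [0.61, -0.1772, 0.0747]
eef_rot: [0.701, 0.713, 0.014, -0.009]
ft_force: [-0.8, 1.5, -3.9]
width: 0.0168
```

```bash
python3 - <<'E'
from h import *
goto(.61,-.187,.055,90)
E
```

```text
t 7.57 p [ 0.61   -0.1772  0.0747] yaw 91.0 w 0.0168 F [-0.8  1.5 -3.9] tilt [ 0.032  0.007 -0.999]
 -> turn 0.20  shift x -0.33 y 0.00 z 0.66
```

>>> {"method": "carry_out", "body": {
  "rows": [
    [1,-0.35,0,0.1,0],
    [1,-0.15,0,0.2,0],
    [1,-0.1,0,0.2,0],
    [1,0,0,0,0]
  ]
}}

```text
time: 7.9
ee_pos: [0.61, -0.1951, 0.0573]
eef_rot: [0.7, 0.714, 0.014, -0.009]
ft_force: [-0.3, -0.1, -3.6]
width: 0.0167
```

```bash
python3 - <<'E'
from h import *
goto(.61,-.187,.055,90)
E
```

```text
t 7.90 p [ 0.61   -0.1951  0.0573] yaw 91.1 w 0.0167 F [-0.3 -0.1 -3.6] tilt [ 0.032  0.007 -0.999]
 -> turn 0.22  shift x 0.27 y -0.00 z 0.08
```

>>> {"method": "carry_out", "body": {
  "rows": [
    [1,0.27,0,0,0],
    [1,0,0,0.06,0],
    [1,0,0,0.06,0],
    [1,0,0,0,0]
  ]
}}

```text
time: 8.23
ee_pos: [0.6103, -0.1869, 0.0547]
eef_rot: [0.701, 0.713, 0.014, -0.009]
ft_force: [0.1, 0.2, -2.6]
width: 0.0171
```

```bash
python3 - <<'E'
from h import *
goto(.61,-.187,.055,90)
E
```

```text
t 8.23 p [ 0.6103 -0.1869  0.0547] yaw 91.1 w 0.0171 F [ 0.1  0.2 -2.6] tilt [ 0.032  0.008 -0.999]
 -> turn 0.21  shift x -0.00 y -0.01 z -0.01
```

>>> {"method": "carry_out", "body": {
  "rows": [
    [1,0,0,0.04,0],
    [0.2,0,0,0,0],
    [0.2,0,0,0,0],
    [0.2,0,0,0,0],
    [0.2,0,0,0,0],
    [0.2,0,0,-0.4,0],
    [0.2,0,0,-0.8,0],
    [0.2,0,0,-0.8,0],
    [0.2,0,0,-0.8,0],
    [-0.2,0.9,-0.6,0,0.2],
    [-0.2,0.9,-0.6,0,0],
    [-0.2,0.9,-0.6,0,0],
    [-0.2,0.9,-0.6,0,0],
    [-0.2,0.9,-0.6,0,0],
    [-0.2,0.9,-0.6,0,0],
    [-0.2,0.9,-0.6,0,0],
    [-0.2,0.9,-0.7,0,0],
    [-0.2,0.9,-0.7,0,0],
    [-0.2,0,0,0,0]
  ]
}}

```text
time: 9.82
ee_pos: [0.4385, 0.0587, 0.1607]
eef_rot: [0.709, 0.705, 0.02, -0.001]
ft_force: [0.6, 0.9, 0.7]
width: 0.0519
```

```bash
python3 - <<'E'
from h import *
goto(.4385,.0565,.12,90)
c,im=find("wrist",(("platen_a",.016),("rod_a",.009)));cv2.imwrite("pics/w3.png",im)
for d in pinpoint("platen_a","wrist"): print(round(d["conf"],2),ray(c,d["xy"],0).round(4))
find("top",(("platen_a",.02),))
E
```

```text
t 9.82 p [0.4385 0.0587 0.1607] yaw 89.7 w 0.0519 F [0.6 0.9 0.7] tilt [ 0.03   0.026 -0.999]
 -> turn -0.07  shift x -0.07 y -0.00 z 1.36
wrist platen_a 0.61 [250 179  55  52] x 0.437 y 0.056 w 54 h 54 long axis 44.2 deg from x
wrist rod_a 0.97 [ 30 166  53  82] x 0.420 y -0.188 w 113 h 28 long axis -31.8 deg from x
wrist rod_a 0.94 [141 178  27  91] x 0.435 y -0.069 w 107 h 25 long axis -3.4 deg from x
0.73 [0.4382 0.059  0.    ]
top platen_a 0.56 [310 171  21  16] x 0.617 y -0.186 w 53 h 48 long axis -43.9 deg from x
```

>>> {"method": "carry_out", "body": {
  "rows": [
    [-0.2,-0.06,-0.03,0.5,0],
    [-0.2,0,0,0.7,0],
    [-0.2,0,0,0.7,0],
    [-0.2,0,0,0.6,0],
    [-0.2,0,0,0.2,0],
    [-0.2,0,0,0,0]
  ]
}}

```text
time: 10.62
ee_pos: [0.4474, 0.0477, 0.077]
eef_rot: [0.716, 0.698, 0.02, 0.001]
ft_force: [-0.1, 0.1, -0.4]
width: 0.0521
```

```bash
python3 - <<'E'
from h import *
goto(.4375,.0570,.039,90)
c,im=find("wrist",(("platen_a",.016),))
E
```

```text
t 10.62 p [0.4474 0.0477 0.077 ] yaw 88.6 w 0.0521 F [-0.1  0.1 -0.4] tilt [ 0.026  0.029 -0.999]
 -> turn -0.28  shift x 0.31 y -0.33 z 1.27
wrist platen_a 0.85 [266 196  67  67] x 0.437 y 0.056 w 57 h 55 long axis -11.1 deg from x
```

>>> {"method": "carry_out", "body": {
  "rows": [
    [-0.2,0.3,-0.33,0,-0.28],
    [-0.2,0,0,0.3,0],
    [-0.2,0,0,0.3,0],
    [-0.2,0,0,0.3,0],
    [-0.2,0,0,0.3,0],
    [-0.2,0,0,0,0]
  ]
}}

```text
time: 11.22
ee_pos: [0.4417, 0.0599, 0.0429]
eef_rot: [0.706, 0.708, 0.024, 0.003]
ft_force: [-0.9, -0.1, 0.6]
width: 0.052
```

```bash
python3 - <<'E'
from h import *
goto(.4375,.0570,.039,90)
E
```

```text
t 11.22 p [0.4417 0.0599 0.0429] yaw 90.1 w 0.0520 F [-0.9 -0.1  0.6] tilt [ 0.029  0.038 -0.999]
 -> turn 0.03  shift x -0.10 y -0.14 z 0.13
```

>>> {"method": "carry_out", "body": {
  "rows": [
    [-0.2,-0.1,-0.14,0.1,0],
    [-0.2,0,0,0,0],
    [1,0,0,0,0],
    [1,0,0,0,0],
    [1,0,0,0,0],
    [1,0,0,0,0],
    [1,0,0,0,0],
    [1,0,0,0,0],
    [1,0,0,0,0],
    [1,0,0,0,0]
  ]
}}

```text
time: 12.05
ee_pos: [0.4376, 0.056, 0.0395]
eef_rot: [0.707, 0.707, 0.024, 0.004]
ft_force: [-0.7, -0.0, -0.9]
width: 0.0171
```

>>> {"method": "carry_out", "body": {
  "rows": [
    [1,0,0,-0.3,0],
    [1,0,0,-0.4,0],
    [1,0,0,-0.5,0],
    [1,0,0,-0.5,0],
    [1,0,0,-0.5,0],
    [1,0,0,-0.3,0],
    [1,0,0,0,0]
  ]
}}

```text
time: 12.63
ee_pos: [0.4321, 0.0529, 0.1186]
eef_rot: [0.707, 0.707, 0.021, 0.003]
ft_force: [0.7, -0.4, -3.2]
width: 0.0172
```

```bash
python3 - <<'E'
from h import *
goto(.61,-.257,.12,90)
E
```

```text
t 12.63 p [0.4321 0.0529 0.1186] yaw 90.0 w 0.0172 F [ 0.7 -0.4 -3.2] tilt [ 0.026  0.033 -0.999]
 -> turn 0.01  shift x -10.33 y 5.93 z -0.05
```

>>> {"method": "carry_out", "body": {
  "rows": [
    [1,-0.6,0.3,-0.2,0],
    [1,-0.9,0.5,-0.2,0],
    [1,-0.9,0.5,0,0],
    [1,-0.9,0.5,0,0],
    [1,-0.9,0.5,0,0],
    [1,-0.9,0.5,0,0],
    [1,-0.9,0.5,0,0],
    [1,-0.9,0.5,0,0],
    [1,-0.9,0.5,0,0],
    [1,-0.9,0.5,0,0],
    [1,-0.9,0.5,0,0],
    [1,-0.6,0.5,0,0],
    [1,-0.2,0.2,0,0],
    [1,0,0,0,0],
    [1,0,0,0,0]
  ]
}}

```text
time: 13.88
ee_pos: [0.6155, -0.2713, 0.1152]
eef_rot: [0.704, 0.71, 0.016, -0.002]
ft_force: [-0.4, 0.6, -2.6]
width: 0.0168
```

```bash
python3 - <<'E'
from h import *
goto(.61,-.257,.12,90)
E
```

```text
t 13.88 p [ 0.6155 -0.2713  0.1152] yaw 90.6 w 0.0168 F [-0.4  0.6 -2.6] tilt [ 0.026  0.02  -0.999]
 -> turn 0.11  shift x 0.48 y -0.18 z -0.16
```

Target y −0.258; release at TCP z ≈ 0.0445.

>>> {"method": "carry_out", "body": {
  "rows": [
    [1,0.45,-0.18,0,0.1],
    [1,0,0,0.3,0],
    [1,0,0,0.4,0],
    [1,0,0,0.4,0],
    [1,0,0,0.4,0],
    [1,0,0,0.3,0],
    [1,0,0,0,0]
  ]
}}

```text
time: 14.47
ee_pos: [0.6082, -0.2518, 0.0534]
eef_rot: [0.706, 0.708, 0.015, -0.005]
ft_force: [-1.2, 0.2, -2.7]
width: 0.0169
```

```bash
python3 - <<'E'
from h import *
goto(.61,-.257,.0455,90)
E
```

```text
t 14.47 p [ 0.6082 -0.2518  0.0534] yaw 90.2 w 0.0169 F [-1.2  0.2 -2.7] tilt [ 0.029  0.015 -0.999]
 -> turn 0.05  shift x -0.17 y 0.06 z 0.26
```

>>> {"method": "carry_out", "body": {
  "rows": [
    [1,-0.17,0.06,0.1,0],
    [1,0,0,0.1,0],
    [1,0,0,0.08,0],
    [1,0,0,0.05,0],
    [1,0,0,0,0]
  ]
}}

```text
time: 14.88
ee_pos: [0.6106, -0.2579, 0.0474]
eef_rot: [0.706, 0.708, 0.016, -0.005]
ft_force: [0.6, -1.2, -2.8]
width: 0.017
```

```bash
python3 - <<'E'
from h import *
goto(.61,-.257,.045,90)
E
```

```text
t 14.88 p [ 0.6106 -0.2579  0.0474] yaw 90.2 w 0.0170 F [ 0.6 -1.2 -2.8] tilt [ 0.031  0.016 -0.999]
 -> turn 0.04  shift x 0.03 y -0.02 z 0.08
```

>>> {"method": "carry_out", "body": {
  "rows": [
    [1,0,0,0.1,0],
    [1,0,0,0,0],
    [0.2,0,0,0,0],
    [0.2,0,0,0,0],
    [0.2,0,0,0,0],
    [0.2,0,0,0,0],
    [0.2,0,0,-0.4,0],
    [0.2,0,0,-0.8,0],
    [0.2,0,0,-0.8,0],
    [0.2,0,0,-0.8,0],
    [0.2,-0.2,-0.8,-0.5,0],
    [0.0,-0.2,-0.8,0,0],
    [0.0,-0.2,-0.8,0,0],
    [0.0,-0.2,-0.8,0,0],
    [0.0,-0.2,-0.8,0,0],
    [0.0,-0.2,-0.8,0,0],
    [0.0,-0.1,-0.8,0,0],
    [0.0,0,-0.6,0,0],
    [0.0,0,0,0,0]
  ]
}}

```text
time: 16.47
ee_pos: [0.4181, -0.3059, 0.1551]
eef_rot: [0.706, 0.708, 0.02, 0.001]
ft_force: [0.2, -0.4, -0.6]
width: 0.0437
```

```bash
python3 - <<'E'
from h import *
c,im=find("wrist",(("rod_a",.018),));cv2.imwrite("pics/w4.png",im)
for d in pinpoint("rod_a_mid","wrist"): print(round(d["conf"],2),ray(c,d["xy"],.009).round(4))
c,im=find("top",(("rod_a",.01),("platen_a",.02),("tray_long",.035)));cv2.imwrite("pics/t4.png",im)
goto(.420,-.297,.09,86)
E
```

```text
wrist rod_a 0.98 [264 180  21  94] x 0.418 y -0.296 w 104 h 18 long axis -4.1 deg from x
wrist rod_a 0.76 [460 193  47  86] x 0.432 y -0.075 w 105 h 32 long axis -1.5 deg from x
wrist rod_a 0.7 [358 183  69  73] x 0.417 y -0.192 w 104 h 25 long axis -30.9 deg from x
0.9 [ 0.4344 -0.0682  0.009 ]
0.53 [ 0.4215 -0.194   0.009 ]
top rod_a 0.64 [266 230   8  33] x 0.435 y -0.069 w 97 h 19 long axis -2.3 deg from x
top rod_a 0.56 [309 236  19  29] x 0.422 y -0.189 w 103 h 20 long axis -30.5 deg from x
top rod_a 0.49 [177 149  44  94] x 0.681 y 0.213 w 291 h 129 long axis 2.7 deg from x
top platen_a 0.67 [334 172  16  14] x 0.613 y -0.260 w 51 h 48 long axis -88.6 deg from x
top platen_a 0.55 [310 172  23  17] x 0.616 y -0.185 w 55 h 52 long axis -44.2 deg from x
top tray_long 0.73 [244 172  66  49] x 0.613 y 0.006 w 196 h 142 long axis -88.6 deg from x
top tray_long 0.62 [332 172  19  18] x 0.610 y -0.256 w 54 h 53 long axis 0.3 deg from x
t 16.82 p [ 0.4223 -0.3044  0.1543] yaw 90.4 w 0.0432 F [-0.2 -0.7 -0.2] tilt [ 0.025  0.029 -0.999]
 -> turn 0.88  shift x 0.24 y -0.09 z 2.14
```

View pics/w4.png

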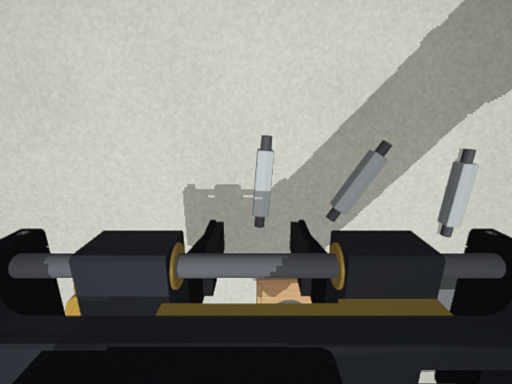

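Both platens stand in the square tray. Rod 3 is at image (264,180), nearly along x, about −4°. Descend on it.

>>> {"method": "carry_out", "body": {
  "rows": [
    [0.0,0.24,-0.08,0,0.88],
    [0.0,0,0,0.4,0],
    [0.0,0,0,0.4,0],
    [0.0,0,0,0.4,0],
    [0.0,0,0,0.4,0],
    [0.0,0,0,0.4,0],
    [0.0,0,0,0.4,0],
    [0.0,0,0,0.4,0],
    [0.0,0,0,0.3,0],
    [0.0,0,0,0.2,0],
    [0.0,0,0,0,0]
  ]
}}

```text
time: 17.73
ee_pos: [0.4263, -0.293, 0.0464]
eef_rot: [0.73, 0.684, 0.017, -0.001]
ft_force: [-0.2, -0.2, -0.4]
width: 0.0435
```

```bash
python3 - <<'E'
from h import *
goto(.420,-.296,.018,86)
c,im=find("wrist",(("rod_a",.018),))
E
```

```text
t 17.73 p [ 0.4263 -0.293   0.0464] yaw 86.3 w 0.0435 F [-0.2 -0.2 -0.4] tilt [ 0.025  0.022 -0.999]
 -> turn 0.06  shift x -0.11 y -0.20 z 0.95
wrist rod_a 0.96 [252 196  29 115] x 0.406 y -0.294 w 82 h 18 long axis -4.5 deg from x
wrist rod_a 0.7 [405 184 101  94] x 0.407 y -0.186 w 81 h 29 long axis -31.5 deg from x
```

>>> {"method": "carry_out", "body": {
  "rows": [
    [0.0,-0.05,-0.2,0.1,0],
    [0.0,0,0,0.3,0],
    [0.0,0,0,0.3,0],
    [0.0,0,0,0.2,0],
    [0.0,0,0,0,0]
  ]
}}

```text
time: 18.25
ee_pos: [0.4222, -0.295, 0.0201]
eef_rot: [0.73, 0.683, 0.018, 0.002]
ft_force: [-0.2, 0.1, -0.1]
width: 0.0433
```

```bash
python3 - <<'E'
from h import *
goto(.420,-.295,.018,86)
E
```

```text
t 18.25 p [ 0.4222 -0.295   0.0201] yaw 86.3 w 0.0433 F [-0.2  0.1 -0.1] tilt [ 0.024  0.028 -0.999]
 -> turn 0.05  shift x -0.01 y -0.07 z 0.07
```

>>> {"method": "carry_out", "body": {
  "rows": [
    [0.0,0,-0.06,0.06,0],
    [1,0,0,0,0],
    [1,0,0,0,0],
    [1,0,0,0,0],
    [1,0,0,0,0],
    [1,0,0,0,0],
    [1,0,0,0,0],
    [1,0,0,-0.2,0],
    [1,0,0,-0.4,0],
    [1,0,0,-0.5,0],
    [1,0,0,-0.5,0],
    [1,0,0,-0.5,0],
    [1,0,0,-0.5,0],
    [1,0,0,-0.4,0],
    [1,0,0,0,0]
  ]
}}

```text
time: 19.5
ee_pos: [0.4164, -0.2976, 0.1174]
eef_rot: [0.73, 0.683, 0.018, 0.002]
ft_force: [0.1, -0.6, -1.3]
width: 0.0175
```

```bash
python3 - <<'E'
from h import *
goto(.613,-.049,.13,90)
E
```

```text
t 19.50 p [ 0.4164 -0.2976  0.1174] yaw 86.2 w 0.0175 F [ 0.1 -0.6 -1.3] tilt [ 0.023  0.028 -0.999]
 -> turn -0.77  shift x 8.29 y 6.55 z -0.42
```

>>> {"method": "carry_out", "body": {
  "rows": [
    [1,0,0,0,-0.77],
    [1,0.8,0.6,-0.2,0],
    [1,0.8,0.65,-0.2,0],
    [1,0.8,0.65,0,0],
    [1,0.8,0.65,0,0],
    [1,0.8,0.65,0,0],
    [1,0.8,0.65,0,0],
    [1,0.8,0.65,0,0],
    [1,0.8,0.65,0,0],
    [1,0.8,0.65,0,0],
    [1,0.7,0.5,0,0],
    [1,0,0,0,0],
    [1,0,0,0,0]
  ]
}}

```text
time: 20.58
ee_pos: [0.6103, -0.0509, 0.1424]
eef_rot: [0.708, 0.706, 0.018, 0.004]
ft_force: [0.1, -0.4, -2.1]
width: 0.0177
```

```bash
python3 - <<'E'
from h import *
find("wrist",(("tray_long",.035),("rod_a",.11)))
goto(.611,-.049,.06,90)
E
```

```text
wrist tray_long 0.8 [317 185 202 130] x 0.611 y 0.007 w 190 h 134 long axis 89.7 deg from x
wrist rod_a 0.85 [234  29  25  57] x 0.487 y -0.064 w 31 h 12 long axis -2.8 deg from x
wrist rod_a 0.81 [80 17 43 33] x 0.480 y -0.149 w 23 h 17 long axis -89.8 deg from x
wrist rod_a 0.56 [258 229  31 149] x 0.597 y -0.050 w 74 h 22 long axis -0.9 deg from x
t 20.73 p [ 0.6096 -0.0524  0.1426] yaw 89.7 w 0.0173 F [-0.4 -0.  -0.7] tilt [ 0.021  0.031 -0.999]
 -> turn -0.06  shift x 0.11 y 0.05 z 2.75
```

Tray is confirmed: centre (0.611, 0.007), 190 × 134. Descend to about 0.06, then check.

>>> {"method": "carry_out", "body": {
  "rows": [
    [1,0.12,0.04,0,0],
    [1,0,0,0.3,0],
    [1,0,0,0.4,0],
    [1,0,0,0.4,0],
    [1,0,0,0.4,0],
    [1,0,0,0.4,0],
    [1,0,0,0.4,0],
    [1,0,0,0.2,0],
    [1,0,0,0,0]
  ]
}}

```text
time: 21.48
ee_pos: [0.6101, -0.0519, 0.058]
eef_rot: [0.711, 0.703, 0.017, 0.003]
ft_force: [-1.0, -0.4, -0.9]
width: 0.0175
```

```bash
python3 - <<'E'
from h import *
goto(.611,-.049,.024,90)
E
```

```text
t 21.48 p [ 0.6101 -0.0519  0.058 ] yaw 89.3 w 0.0175 F [-1.  -0.4 -0.9] tilt [ 0.02   0.028 -0.999]
 -> turn -0.14  shift x 0.10 y 0.03 z 1.13
```

>>> {"method": "carry_out", "body": {
  "rows": [
    [1,0.1,0,0.3,-0.1],
    [1,0,0,0.3,0],
    [1,0,0,0.3,0],
    [1,0,0,0.15,0],
    [1,0,0,0.08,0],
    [1,0,0,0,0],
    [0.35,0,0,0,0],
    [0.35,0,0,0,0],
    [0.35,0,0,0,0]
  ]
}}

```text
time: 22.23
ee_pos: [0.6134, -0.048, 0.0239]
eef_rot: [0.708, 0.706, 0.019, 0.004]
ft_force: [-0.0, -0.6, 0.6]
width: 0.0266
```

```bash
python3 - <<'E'
from h import *
goto(.611,-.049,.024,90)
E
```

```text
t 22.23 p [ 0.6134 -0.048   0.0239] yaw 89.9 w 0.0266 F [-0.  -0.6  0.6] tilt [ 0.02   0.032 -0.999]
 -> turn -0.03  shift x -0.03 y -0.08 z -0.00
```

>>> {"method": "carry_out", "body": {
  "rows": [
    [0.3,0,0,-0.3,0],
    [0.3,0,0,-0.5,0],
    [0.3,0,0,-0.6,0],
    [0.3,0,0,-0.7,0],
    [0.3,0,0,-0.7,0],
    [0.3,0,0,-0.7,0],
    [0.0,-0.7,-0.9,-0.3,0],
    [0.0,-0.7,-0.9,0,0],
    [0.0,-0.7,-0.9,0,0],
    [0.0,-0.7,-0.9,0,0],
    [0.0,-0.7,-0.9,0,0],
    [0.0,-0.7,-0.9,0,0],
    [0.0,-0.5,-0.7,0,0],
    [0.0,0,0,0,0.9],
    [0.0,0,0,0,1],
    [0.0,0,0,0,1],
    [0.0,0,0,0,1],
    [0.0,0,0,0,1],
    [0.0,0,0,0,1],
    [0.0,0,0,0,0]
  ]
}}

```text
time: 23.9
ee_pos: [0.4193, -0.1988, 0.1467]
eef_rot: [0.871, 0.49, 0.028, 0.002]
ft_force: [-0.1, 0.7, 0.3]
width: 0.0436
```

```bash
python3 - <<'E'
from h import *
c,im=find("wrist",(("rod_a",.018),));cv2.imwrite("pics/w5.png",im)
goto(.421,-.190,.05,59.5)
find("top",(("rod_a",.014),))
E
```

```text
wrist rod_a 0.79 [364 129  50  94] x 0.433 y -0.071 w 105 h 24 long axis -3.2 deg from x
wrist rod_a 0.76 [260 180  18  98] x 0.418 y -0.187 w 105 h 18 long axis -31.6 deg from x
wrist rod_a 0.64 [438 252  40  67] x 0.592 y -0.049 w 55 h 24 long axis 0.5 deg from x
t 24.00 p [ 0.4194 -0.1988  0.1466] yaw 59.2 w 0.0437 F [ 0.4 -0.1 -0.1] tilt [ 0.046  0.032 -0.998]
 -> turn -0.06  shift x 0.28 y -0.10 z 3.22
top rod_a 0.66 [263 172   6  35] x 0.613 y -0.048 w 105 h 18 long axis 1.1 deg from x
top rod_a 0.57 [303 249   3   9] x 0.388 y -0.166 w 18 h 10 long axis -26.1 deg from x
top rod_a 0.53 [268 230   7  34] x 0.437 y -0.071 w 99 h 21 long axis 1.1 deg from x
top rod_a 0.34 [173 150  26  32] x 0.671 y 0.220 w 97 h 63 long axis 1.5 deg from x
```

>>> {"method": "carry_out", "body": {
  "rows": [
    [0.0,0.28,-0.12,0,0.1],
    [0.0,0,0,0.4,0],
    [0.0,0,0,0.4,0],
    [0.0,0,0,0.4,0],
    [0.0,0,0,0.4,0],
    [0.0,0,0,0.4,0],
    [0.0,0,0,0.4,0],
    [0.0,0,0,0.4,0],
    [0.0,0,0,0.3,0],
    [0.0,0,0,0,0]
  ]
}}

```text
time: 24.93
ee_pos: [0.4269, -0.1869, 0.0512]
eef_rot: [0.866, 0.499, 0.029, 0.004]
ft_force: [-1.2, 0.0, 0.4]
width: 0.0435
```

```bash
python3 - <<'E'
from h import *
c,im=find("wrist",(("rod_a",.018),))
goto(.4195,-.189,.018,59)
E
```

```text
wrist rod_a 0.81 [250 196  33 113] x 0.409 y -0.181 w 85 h 19 long axis -31.6 deg from x
wrist rod_a 0.61 [406 142  70 142] x 0.432 y -0.071 w 105 h 24 long axis -2.2 deg from x
t 25.03 p [ 0.4276 -0.1873  0.0527] yaw 59.9 w 0.0432 F [-0.1  0.4 -0.5] tilt [ 0.047  0.037 -0.998]
 -> turn 0.18  shift x -0.19 y -0.20 z 1.16
```

>>> {"method": "carry_out", "body": {
  "rows": [
    [0.0,-0.15,-0.22,0.1,0.2],
    [0.0,0,0,0.3,0],
    [0.0,0,0,0.3,0],
    [0.0,0,0,0.3,0],
    [0.0,0,0,0.1,0],
    [0.0,0,0,0,0]
  ]
}}

```text
time: 25.53
ee_pos: [0.4222, -0.1876, 0.0181]
eef_rot: [0.871, 0.491, 0.031, 0.005]
ft_force: [-0.3, 0.3, 0.1]
width: 0.0434
```

```bash
python3 - <<'E'
from h import *
goto(.4195,-.188,.018,58.5)
E
```

```text
t 25.53 p [ 0.4222 -0.1876  0.0181] yaw 58.8 w 0.0434 F [-0.3  0.3  0.1] tilt [ 0.05   0.039 -0.998]
 -> turn 0.07  shift x -0.06 y -0.07 z 0.00
```

Grip, lift, then turn back.

>>> {"method": "carry_out", "body": {
  "rows": [
    [1,0,0,0,0],
    [1,0,0,0,0],
    [1,0,0,0,0],
    [1,0,0,0,0],
    [1,0,0,0,0],
    [1,0,0,-0.2,0],
    [1,0,0,-0.4,0],
    [1,0,0,-0.5,0],
    [1,0,0,-0.5,0],
    [1,0,0,-0.5,0],
    [1,0,0,-0.5,0],
    [1,0,0,-0.5,0],
    [1,0,0,-0.3,0],
    [1,0,0,0,-1],
    [1,0,0,0,-1],
    [1,0,0,0,-1],
    [1,0,0,0,-1],
    [1,0,0,0,-1],
    [1,0,0,0,-1],
    [1,0,0,0,0]
  ]
}}

```text
time: 27.2
ee_pos: [0.4129, -0.1902, 0.1284]
eef_rot: [0.706, 0.707, 0.028, 0.012]
ft_force: [1.1, -0.3, -2.2]
width: 0.0174
```

```bash
python3 - <<'E'
from h import *
goto(.610,.007,.13,90)
c,im=find("wrist",(("rod_a",.1),))
E
```

```text
t 27.20 p [ 0.4129 -0.1902  0.1284] yaw 90.1 w 0.0174 F [ 1.1 -0.3 -2.2] tilt [ 0.022  0.057 -0.998]
 -> turn 0.02  shift x 6.57 y 6.57 z -0.05
wrist rod_a 0.81 [255 228  33 146] x 0.398 y -0.189 w 75 h 21 long axis -1.0 deg from x
wrist rod_a 0.8 [372 192  38  77] x 0.390 y -0.111 w 55 h 17 long axis -2.6 deg from x
```

>>> {"method": "carry_out", "body": {
  "rows": [
    [1,0.5,0.5,-0.2,0],
    [1,0.75,0.75,-0.2,0],
    [1,0.75,0.75,0,0],
    [1,0.75,0.75,0,0],
    [1,0.75,0.75,0,0],
    [1,0.75,0.75,0,0],
    [1,0.75,0.75,0,0],
    [1,0.75,0.75,0,0],
    [1,0.6,0.6,0,0],
    [1,0.2,0.2,0,0],
    [1,0,0,0,0],
    [1,0,0,0,0]
  ]
}}

```text
time: 28.3
ee_pos: [0.6193, 0.0109, 0.1549]
eef_rot: [0.724, 0.689, 0.028, 0.01]
ft_force: [-0.4, -0.7, -2.5]
width: 0.0173
```

```bash
python3 - <<'E'
from h import *
goto(.610,.007,.06,90)
E
```

```text
t 28.30 p [0.6193 0.0109 0.1549] yaw 87.2 w 0.0173 F [-0.4 -0.7 -2.5] tilt [ 0.027  0.053 -0.998]
 -> turn -0.55  shift x -0.13 y -0.31 z 3.16
```

>>> {"method": "carry_out", "body": {
  "rows": [
    [1,-0.1,-0.31,0,-0.55],
    [1,0,0,0.3,0],
    [1,0,0,0.4,0],
    [1,0,0,0.4,0],
    [1,0,0,0.4,0],
    [1,0,0,0.4,0],
    [1,0,0,0.4,0],
    [1,0,0,0.4,0],
    [1,0,0,0.4,0],
    [1,0,0,0,0]
  ]
}}

```text
time: 29.13
ee_pos: [0.6109, 0.0045, 0.0495]
eef_rot: [0.712, 0.701, 0.026, 0.009]
ft_force: [-0.9, 0.6, -2.0]
width: 0.0178
```

```bash
python3 - <<'E'
from h import *
goto(.610,.007,.024,90)
E
```

```text
t 29.13 p [0.6109 0.0045 0.0495] yaw 89.1 w 0.0178 F [-0.9  0.6 -2. ] tilt [ 0.023  0.049 -0.999]
 -> turn -0.17  shift x 0.08 y -0.03 z 0.85
```

>>> {"method": "carry_out", "body": {
  "rows": [
    [1,0.08,0,0.3,-0.15],
    [1,0,0,0.25,0],
    [1,0,0,0.15,0],
    [1,0,0,0.1,0],
    [1,0,0,0,0],
    [0.3,0,0,0,0],
    [0.3,0,0,0,0],
    [0.3,0,0,0,0]
  ]
}}

```text
time: 29.8
ee_pos: [0.6142, 0.008, 0.0247]
eef_rot: [0.707, 0.706, 0.027, 0.011]
ft_force: [-0.6, -0.1, 0.5]
width: 0.0281
```

```bash
python3 - <<'E'
from h import *
goto(.610,.007,.024,90)
E
```

```text
t 29.80 p [0.6142 0.008  0.0247] yaw 90.0 w 0.0281 F [-0.6 -0.1  0.5] tilt [ 0.023  0.053 -0.998]
 -> turn -0.00  shift x -0.03 y -0.14 z 0.02
```

>>> {"method": "carry_out", "body": {
  "rows": [
    [0.3,0,0,-0.3,0],
    [0.3,0,0,-0.5,0],
    [0.3,0,0,-0.6,0],
    [0.3,0,0,-0.7,0],
    [0.3,0,0,-0.7,0],
    [0.3,0,0,-0.7,0],
    [0.0,-0.3,-0.7,-0.3,0.6],
    [0.0,-0.35,-0.8,0,0],
    [0.0,-0.35,-0.8,0,0],
    [0.0,-0.35,-0.8,0,0],
    [0.0,-0.35,-0.8,0,0],
    [0.0,-0.35,-0.8,0,0],
    [0.0,-0.3,-0.6,0,0],
    [0.0,-0.1,-0.3,0,0],
    [0.0,0,0,0,0]
  ]
}}

```text
time: 31.05
ee_pos: [0.4332, -0.063, 0.1458]
eef_rot: [0.727, 0.686, 0.036, 0.015]
ft_force: [1.4, -0.8, 0.7]
width: 0.0433
```

```bash
python3 - <<'E'
from h import *
c,im=find("wrist",(("rod_a",.018),));cv2.imwrite("pics/w6.png",im)
goto(.435,-.069,.05,87)
find("top",(("rod_a",.014),("platen_a",.02)))
E
```

```text
wrist rod_a 0.94 [249 179  24  98] x 0.433 y -0.068 w 104 h 18 long axis -2.1 deg from x
wrist rod_a 0.8 [273 292  15  21] x 0.581 y -0.048 w 31 h 18 long axis -1.6 deg from x
t 31.15 p [ 0.4351 -0.0623  0.1461] yaw 86.8 w 0.0437 F [0.3 0.7 0. ] tilt [ 0.032  0.072 -0.997]
 -> turn -0.04  shift x -0.22 y 0.01 z 3.20
top rod_a 0.75 [244 173   6  36] x 0.610 y 0.005 w 102 h 18 long axis 1.5 deg from x
top rod_a 0.58 [263 174   7  35] x 0.614 y -0.048 w 102 h 18 long axis 1.1 deg from x
top platen_a 0.73 [331 172  16  15] x 0.612 y -0.259 w 54 h 54 long axis 0.3 deg from x
top platen_a 0.57 [311 171  21  14] x 0.616 y -0.185 w 55 h 52 long axis -44.2 deg from x
```

>>> {"method": "carry_out", "body": {
  "rows": [
    [0.0,-0.2,0,0,-0.2],
    [0.0,0,0,0.4,0],
    [0.0,0,0,0.4,0],
    [0.0,0,0,0.4,0],
    [0.0,0,0,0.4,0],
    [0.0,0,0,0.4,0],
    [0.0,0,0,0.4,0],
    [0.0,0,0,0.4,0],
    [0.0,0,0,0.3,0],
    [0.0,0,0,0,0]
  ]
}}

```text
time: 32.13
ee_pos: [0.4499, -0.0631, 0.0486]
eef_rot: [0.717, 0.696, 0.034, 0.017]
ft_force: [-0.8, -0.5, 0.1]
width: 0.0435
```

```bash
python3 - <<'E'
from h import *
c,im=find("wrist",(("rod_a",.018),))
goto(.4345,-.069,.018,88)
E
```

```text
wrist rod_a 0.78 [249 188  29 127] x 0.427 y -0.068 w 94 h 18 long axis -2.4 deg from x
t 32.23 p [ 0.4505 -0.0632  0.0501] yaw 88.3 w 0.0438 F [ 0.5 -0.9  0.5] tilt [ 0.025  0.074 -0.997]
 -> turn 0.06  shift x -0.21 y -0.53 z 1.07
```

>>> {"method": "carry_out", "body": {
  "rows": [
    [0.0,-0.2,-0.3,0,0.1],
    [0.0,0,-0.25,0.1,0],
    [0.0,0,-0.03,0.3,0],
    [0.0,0,-0.03,0.3,0],
    [0.0,0,0,0.25,0],
    [0.0,0,0,0.1,0],
    [0.0,0,0,0,0]
  ]
}}

```text
time: 32.82
ee_pos: [0.4341, -0.0685, 0.0161]
eef_rot: [0.721, 0.692, 0.037, 0.019]
ft_force: [0.3, 0.6, -0.0]
width: 0.0436
```

```bash
python3 - <<'E'
from h import *
goto(.4345,-.069,.018,88)
E
```

```text
t 32.82 p [ 0.4341 -0.0685  0.0161] yaw 87.7 w 0.0436 F [ 0.3  0.6 -0. ] tilt [ 0.027  0.078 -0.997]
 -> turn -0.05  shift x -0.02 y 0.02 z -0.06
```

>>> {"method": "carry_out", "body": {
  "rows": [
    [0.0,0,0,-0.06,0],
    [1,0,0,0,0],
    [1,0,0,0,0],
    [1,0,0,0,0],
    [1,0,0,0,0],
    [1,0,0,0,0],
    [1,0,0,0,0],
    [1,0,0,-0.2,0],
    [1,0,0,-0.4,0],
    [1,0,0,-0.5,0],
    [1,0,0,-0.5,0],
    [1,0,0,-0.5,0],
    [1,0,0,-0.5,0],
    [1,0,0,-0.5,0],
    [1,0,0,-0.3,0],
    [1,0,0,0,0]
  ]
}}

```text
time: 34.15
ee_pos: [0.4233, -0.072, 0.126]
eef_rot: [0.721, 0.692, 0.034, 0.018]
ft_force: [0.0, -0.0, -2.4]
width: 0.0176
```

```bash
python3 - <<'E'
from h import *
goto(.610,.062,.13,90)
E
```

```text
t 34.15 p [ 0.4233 -0.072   0.126 ] yaw 87.6 w 0.0176 F [ 0.  -0.  -2.4] tilt [ 0.024  0.074 -0.997]
 -> turn -0.47  shift x 4.47 y 6.22 z -0.13
```

>>> {"method": "carry_out", "body": {
  "rows": [
    [1,0.4,0.5,-0.1,-0.4],
    [1,0.5,0.7,-0.1,0],
    [1,0.5,0.7,0,0],
    [1,0.5,0.7,0,0],
    [1,0.5,0.7,0,0],
    [1,0.5,0.7,0,0],
    [1,0.5,0.7,0,0],
    [1,0.5,0.7,0,0],
    [1,0.4,0.4,0,0],
    [1,0,0,0,0],
    [1,0,0,0,0]
  ]
}}

```text
time: 35.07
ee_pos: [0.6014, 0.0601, 0.1418]
eef_rot: [0.71, 0.704, 0.031, 0.016]
ft_force: [-0.6, -0.7, -3.3]
width: 0.0178
```

```bash
python3 - <<'E'
from h import *
goto(.611,.062,.06,90)
E
```

```text
t 35.07 p [0.6014 0.0601 0.1418] yaw 89.6 w 0.0178 F [-0.6 -0.7 -3.3] tilt [ 0.021  0.067 -0.998]
 -> turn -0.09  shift x 0.06 y 0.32 z 2.73
```

>>> {"method": "carry_out", "body": {
  "rows": [
    [1,0.06,0.3,0,-0.1],
    [1,0,0,0.3,0],
    [1,0,0,0.4,0],
    [1,0,0,0.4,0],
    [1,0,0,0.4,0],
    [1,0,0,0.4,0],
    [1,0,0,0.4,0],
    [1,0,0,0.3,0],
    [1,0,0,0,0]
  ]
}}

```text
time: 35.82
ee_pos: [0.6098, 0.0594, 0.052]
eef_rot: [0.708, 0.705, 0.027, 0.015]
ft_force: [0.5, 0.8, -1.7]
width: 0.0179
```

```bash
python3 - <<'E'
from h import *
goto(.611,.062,.024,90)
E
```

```text
t 35.82 p [0.6098 0.0594 0.052 ] yaw 89.8 w 0.0179 F [ 0.5  0.8 -1.7] tilt [ 0.018  0.059 -0.998]
 -> turn -0.04  shift x 0.09 y 0.04 z 0.93
```

>>> {"method": "carry_out", "body": {
  "rows": [
    [1,0.08,0,0.3,0],
    [1,0,0,0.3,0],
    [1,0,0,0.15,0],
    [1,0,0,0.1,0],
    [1,0,0,0,0],
    [0.35,0,0,0,0],
    [0.35,0,0,0,0],
    [0.35,0,0,0,0],
    [0.35,0,0,-0.3,0],
    [0.35,0,0,-0.5,0],
    [0.3,0,0,-0.6,0],
    [0.3,0,0,-0.7,0],
    [0.3,0,0,-0.8,0],
    [0.3,0,0,-0.8,0],
    [0.3,0,0,-0.8,0],
    [0,0,0,0,0]
  ]
}}

```text
time: 37.15
ee_pos: [0.6048, 0.0594, 0.1731]
eef_rot: [0.709, 0.705, 0.03, 0.017]
ft_force: [0.4, -0.4, 0.6]
width: 0.0327
```

```bash
python3 - <<'E'
from h import *
goto(.637,.208,.085,0)
s=read_state(); print(np.round(s["joint_positions"],3))
c,im=find("top",(("rod_a",.014),("platen_a",.02)));cv2.imwrite("pics/t7.png",im)
def pp(n,qs):
    c=cam(n);im=camera(n)
    for q,z in qs:
        for d in pinpoint(q,n):
            if d["conf"]>.25: print(n,q,round(d["conf"],2),np.round(d["xy"],1),ray(c,d["xy"],z).round(4)[:2])
    return im
for n in("scene","wrist","top"):
  im=pp(n,(("slide_grip",.085),("slide_pointer",.05),("near_line",.056),("far_line",.056)));cv2.imwrite(f"pics/{n}7.png",im)
w=cv2.imread("pics/wrist7.png");t=cv2.resize(im[80:200,130:360],None,fx=3.4,fy=3.4)[:, :782]
cv2.imwrite("pics/t7b.png",t)
E
```

```text
t 37.15 p [0.6048 0.0594 0.1731] yaw 89.7 w 0.0327 F [ 0.4 -0.4  0.6] tilt [ 0.02   0.067 -0.998]
 -> turn 17.95  shift x 1.07 y -4.95 z 2.94
[-0.465  0.292  0.356  1.674 -0.123  1.126  1.488]
top rod_a 0.72 [264 174   7  29] x 0.607 y -0.050 w 81 h 15 long axis 1.1 deg from x
top platen_a 0.86 [308 170  21  21] x 0.617 y -0.185 w 58 h 55 long axis -43.9 deg from x
top platen_a 0.58 [333 174  15  20] x 0.612 y -0.259 w 54 h 54 long axis 0.3 deg from x
scene slide_grip 0.86 [282.5 259. ] [0.6437 0.2056]
scene near_line 0.39 [306.9 262.4] [0.5913 0.2539]
scene far_line 0.53 [314.2 253.6] [0.556  0.2498]
scene far_line 0.33 [254.1 235.2] [0.6405 0.0846]
wrist slide_grip 0.64 [414.1 237.3] [0.6432 0.211 ]
wrist slide_pointer 0.64 [434.9 220.9] [0.6435 0.2538]
wrist slide_pointer 0.38 [164.6 181.2] [ 0.5957 -0.0313]
wrist near_line 0.93 [453.6 176.8] [0.5921 0.2574]
wrist far_line 0.93 [463.6 132.7] [0.5488 0.2563]
wrist far_line 0.26 [210.  182.3] [0.5954 0.0152]
top slide_grip 0.73 [171.4 157.2] [0.6358 0.209 ]
top slide_pointer 0.67 [159.2 157.3] [0.6409 0.2508]
top slide_pointer 0.53 [244.9 172.4] [0.6032 0.0026]
top slide_pointer 0.46 [262.  172.6] [ 0.6039 -0.0468]
top near_line 0.47 [154.  175.4] [0.5871 0.2618]
top far_line 0.5 [153.7 190.4] [0.544  0.2606]
```

View pics/t7b.png

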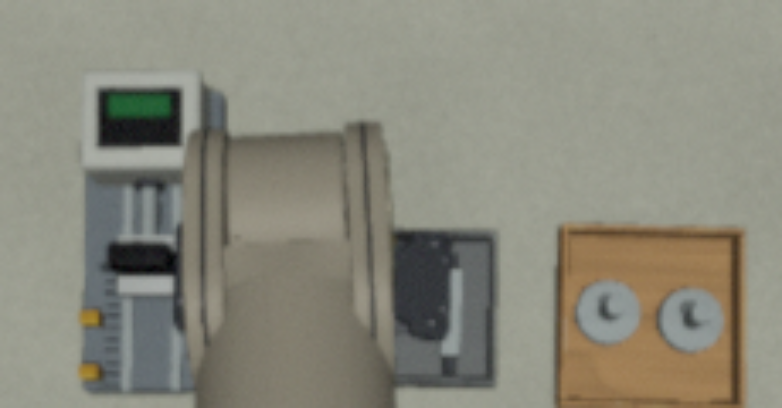

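The platens stand at top-crop (608,310) and (690,318). Now turn the jaw to the tester's axis.

>>> {"method": "carry_out", "body": {
  "rows": [
    [0,0,0,0,1],
    [0,0,0,0,1],
    [0,0,0,0,1],
    [0,0,0,0,1],
    [0,0,0,0,1],
    [0,0,0,0,1],
    [0,0,0,0,1],
    [0,0,0,0,1],
    [0,0,0,0,1],
    [0,0,0,0,1],
    [0,0,0,0,1],
    [0,0,0,0,1],
    [0,0,0,0,1],
    [0,0,0,0,1],
    [0,0,0,0,1],
    [0,0,0,0,1],
    [0,0,0,0,1],
    [0,0,0,0,1],
    [0,0,0,0,0]
  ]
}}

```text
time: 39.63
ee_pos: [0.6027, 0.0598, 0.1675]
eef_rot: [0.999, -0.042, 0.03, -0.01]
ft_force: [1.3, -0.5, 1.1]
width: 0.0437
```

>>> {"method": "carry_out", "body": {
  "rows": [
    [0,0.3,-0.7,0,0],
    [0,0.4,-0.9,0,0],
    [0,0.3,-0.9,0,0],
    [0,0.1,-0.9,0,0],
    [0,0,-0.9,0,0],
    [0,0,-0.5,0,0],
    [0,0,0,0,0],
    [0,0,0,0,0]
  ]
}}

```text
time: 40.3
ee_pos: [0.6485, 0.2041, 0.1727]
eef_rot: [0.999, -0.033, 0.03, -0.01]
ft_force: [-0.4, -0.2, -0.1]
width: 0.0434
```

```bash
cat >> h.py <<'E'
def pp(n,qs=(("slide_grip",.085),("slide_pointer",.05),("near_line",.056),("far_line",.056)),th=.25):
    c=cam(n);im=camera(n)
    for q,z in qs:
        for d in pinpoint(q,n):
            if d["conf"]>th: print(n,q,round(d["conf"],2),np.round(d["xy"],1),ray(c,d["xy"],z).round(4)[:2])
    return im
E
python3 - <<'E'
from h import *
goto(.640,.209,.085,0)
s=read_state(); print(np.round(s["joint_positions"],3))
im=pp("wrist");cv2.imwrite("pics/w8.png",im)
im=pp("top");cv2.imwrite("pics/t8.png",im)
find("top",(("rod_a",.014),))
E
```

```text
t 40.30 p [0.6485 0.2041 0.1727] yaw -3.8 w 0.0434 F [-0.4 -0.2 -0.1] tilt [ 0.059 -0.022 -0.998]
 -> turn -0.75  shift x -0.28 y -0.16 z 2.92
[-0.772  0.483  0.548  1.473 -0.264  1.195 -0.258]
wrist slide_grip 0.7 [243.  198.3] [0.6403 0.2084]
wrist slide_pointer 0.56 [239. 149.] [0.6399 0.2499]
wrist near_line 0.58 [193.2 141. ] [0.5966 0.2614]
wrist far_line 0.73 [145.6 145.8] [0.5509 0.2601]
top slide_grip 0.69 [169.5 155.8] [0.6396 0.2144]
top rod_a 0.79 [226 171   7  37] x 0.611 y 0.062 w 108 h 22 long axis -1.4 deg from x
top rod_a 0.65 [244 172   6  32] x 0.611 y 0.007 w 105 h 15 long axis 1.4 deg from x
top rod_a 0.55 [263 172   7  34] x 0.614 y -0.050 w 96 h 15 long axis 1.1 deg from x
```

View pics/w8.png

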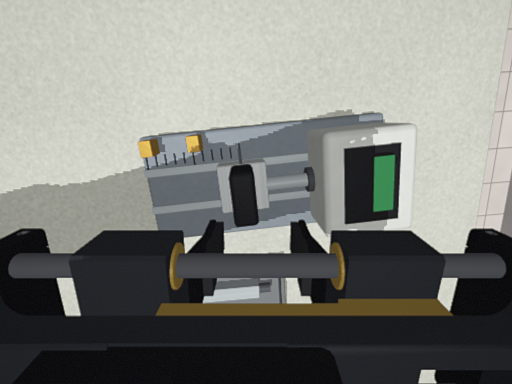

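All three rods lie in the tray. The wrist view shows the grip at (243,197), the pointer at (239,150), and the markers at (193,143) and (148,147). Next I'll get the tester's yaw from the base edge and the markers.

```bash
cat >> h.py <<'E'
def marks(im,c):
    "brass markers' tops in the wrist picture"
    h=cv2.cvtColor(im,cv2.COLOR_BGR2HSV); m=cv2.inRange(h,(12,120,190),(30,255,255)); m[230:]=0
    n,_,s,ce=cv2.connectedComponentsWithStats(m)
    return [(s[i][:4].tolist(),ce[i].round(1).tolist(),ray(c,ce[i],.056).round(4)[:2].tolist()) for i in range(1,n) if s[i][4]>40]
E
python3 - <<'E'
from h import *
im=cv2.imread("pics/w8.png");c=cam("wrist")
for m in marks(im,c): print(m)
P=np.array([ray(c,q,.085)[:2] for q in ((231,168),(257,168))]);print(P)
# grip top edges, base far edge by Hough
g=cv2.cvtColor(im,cv2.COLOR_BGR2GRAY)
L=cv2.HoughLinesP(cv2.Canny(g[:235],40,120),1,np.pi/360,35,minLineLength=40,maxLineGap=6)
for l in L[:,0]:
    a,b=ray(c,l[:2],.03)[:2],ray(c,l[2:],.03)[:2];d=b-a
    print(l,np.degrees(np.arctan2(d[1],d[0])).round(1),a.round(3),b.round(3))
E
```

```text
([186, 136, 13, 17], [191.5, 142.1], [0.5951, 0.2605])
([138, 141, 14, 17], [144.7, 148.6], [0.5499, 0.2576])
[[0.63219583 0.23722276]
 [0.65537419 0.23537306]]
[103 230 182 230] -5.4 [0.478 0.168] [0.566 0.16 ]
[205 129 359 114] 1.4 [0.606 0.271] [0.771 0.275]
[476 213 498  77] 89.7 [0.921 0.149] [0.922 0.303]
[148 170 218 162] 2.1 [0.54  0.233] [0.616 0.235]
[153 207 221 199] 2.1 [0.538 0.19 ] [0.615 0.193]
[484 228 511  68] 89.9 [0.934 0.128] [0.935 0.311]
[497  98 506  40] 90.3 [0.924 0.281] [0.924 0.338]
[344 149 400 142] 2.7 [0.756 0.239] [0.819 0.242]
[153 214 222 206] 1.9 [0.537 0.182] [0.615 0.185]
[174 174 217 170] 0.8 [0.567 0.226] [0.614 0.227]
[322 230 397 230] -5.4 [0.731 0.144] [0.823 0.136]
[482 228 511  57] 89.8 [0.932 0.128] [0.933 0.322]
[131 169 201 156] 6.1 [0.522 0.235] [0.599 0.243]
[325 133 399 125] 1.9 [0.734 0.258] [0.816 0.26 ]
[344 223 344 148] 91.0 [0.757 0.151] [0.756 0.24 ]
[205 132 301 122] 1.7 [0.606 0.268] [0.708 0.271]
[324 175 325 234] -89.2 [0.733 0.211] [0.734 0.139]
[499  76 506  31] 90.1 [0.923 0.304] [0.923 0.347]
[ 86 182 134 169] 10.7 [0.473 0.225] [0.526 0.235]
[397 218 399 169] 91.8 [0.822 0.151] [0.82  0.211]
[409 230 414 154] 91.2 [0.838 0.134] [0.836 0.227]
[267 195 314 188] 3.9 [0.667 0.193] [0.721 0.197]
[230 145 300 123] 13.0 [0.631 0.253] [0.707 0.27 ]
[184 162 241 153] 4.6 [0.58  0.238] [0.642 0.243]
[144 164 221 149] 6.6 [0.537 0.239] [0.621 0.249]
[494 112 504  39] 91.3 [0.924 0.267] [0.922 0.339]
[138 167 212 152] 7.1 [0.53  0.237] [0.611 0.247]
[160 133 209 129] 0.5 [0.559 0.27 ] [0.61  0.271]
[229 179 234 223] -89.2 [0.626 0.216] [0.627 0.163]
[252 167 258 220] -87.8 [0.653 0.227] [0.655 0.164]
[373 211 373 167] 92.7 [0.792 0.163] [0.789 0.216]
[323 180 323 136] 89.8 [0.732 0.206] [0.732 0.255]
[500 232 511 168] 90.7 [0.956 0.12 ] [0.955 0.202]
[143 161 191 150] 8.5 [0.537 0.243] [0.589 0.25 ]
[217 168 223 212] -88.5 [0.614 0.229] [0.616 0.178]
```

>>> {"method": "carry_out", "body": {
  "rows": [
    [-0.3,-0.28,-0.16,0,-0.9],
    [-0.3,0,0,0.3,-0.2],
    [-0.3,0,0,0.4,0],
    [-0.3,0,0,0.4,0],
    [-0.3,0,0,0.2,0],
    [-0.3,0,0,0,0]
  ]
}}

```text
time: 41.4
ee_pos: [0.6434, 0.2091, 0.1289]
eef_rot: [0.999, 0.013, 0.03, -0.009]
ft_force: [0.7, -0.2, 0.3]
width: 0.0561
```

```bash
python3 - <<'E'
from h import *
goto(.640,.209,.082,1.8)
im=pp("wrist",(("slide_grip",.085),));cv2.imwrite("pics/w9.png",im)
E
```

```text
t 41.40 p [0.6434 0.2091 0.1289] yaw 1.4 w 0.0561 F [ 0.7 -0.2  0.3] tilt [ 0.061 -0.016 -0.998]
 -> turn -0.07  shift x -0.11 y -0.00 z 1.56
wrist slide_grip 0.83 [250.8 217.1] [0.6406 0.2105]
```

>>> {"method": "carry_out", "body": {
  "rows": [
    [-0.3,-0.1,0,0.2,-0.1],
    [-0.3,0,0,0.4,0],
    [-0.3,0,0,0.4,0],
    [-0.3,0,0,0.35,0],
    [-0.3,0,0,0.1,0],
    [-0.3,0,0,0,0]
  ]
}}

```text
time: 42.0
ee_pos: [0.6442, 0.2098, 0.0828]
eef_rot: [0.999, 0.017, 0.032, -0.009]
ft_force: [-0.1, 0.0, 0.3]
width: 0.0568
```

```bash
python3 - <<'E'
from h import *
goto(.640,.209,.082,1.8)
c=cam("wrist");im=pp("wrist",(("slide_grip",.085),("slide_pointer",.05)));cv2.imwrite("pics/w10.png",im)
for m in marks(im,c): print(m)
E
```

```text
t 42.00 p [0.6442 0.2098 0.0828] yaw 1.9 w 0.0568 F [-0.1  0.   0.3] tilt [ 0.063 -0.017 -0.998]
 -> turn 0.03  shift x -0.14 y 0.02 z 0.03
wrist slide_grip 0.74 [250.8 245.4] [0.6395 0.2106]
wrist slide_pointer 0.69 [250.9 169.7] [0.6399 0.2502]
wrist slide_pointer 0.66 [211.9 203.5] [0.6131 0.2254]
([100, 146, 21, 24], [109.8, 157.6], [0.5496, 0.2572])
([174, 146, 19, 23], [182.5, 156.0], [0.5952, 0.2593])
```

View pics/w10.png

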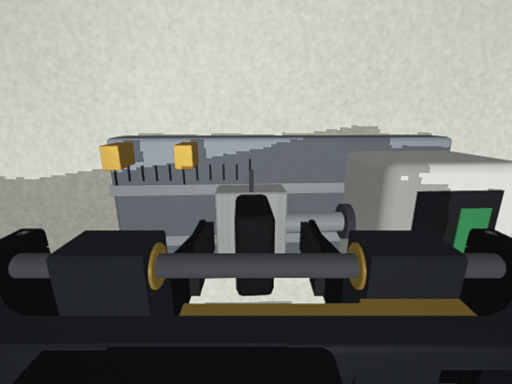

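The jaws straddle the black grip at (253,245); the pointer is at column 251 and the markers at columns 183 and 110. Grip it.

>>> {"method": "carry_out", "body": {
  "rows": [
    [-0.3,-0.13,0,0,0],
    [-0.3,0,0,0,0],
    [1,0,0,0,0],
    [1,0,0,0,0],
    [1,0,0,0,0],
    [1,0,0,0,0],
    [1,0,0,0,0],
    [1,0,0,0,0],
    [1,0,0,0,0],
    [1,0,0,0,0]
  ],
  "force": 50
}}

```text
time: 42.98
ee_pos: [0.642, 0.2104, 0.087]
eef_rot: [0.999, 0.017, 0.034, -0.01]
ft_force: [2.0, 0.1, -0.9]
width: 0.0225
```

```bash
python3 - <<'E'
from h import *
goto(.597,.2075,.082,1.8)
c=cam("wrist");im=pp("wrist",(("slide_pointer",.05),))
for m in marks(im,c): print(m)
E
```

```text
t 42.98 p [0.642  0.2104 0.087 ] yaw 1.9 w 0.0225 F [ 2.   0.1 -0.9] tilt [ 0.069 -0.019 -0.997]
 -> turn 0.02  shift x -1.50 y 0.05 z 0.17
wrist slide_pointer 0.94 [253.  171.4] [0.6397 0.2489]
([106, 147, 20, 23], [115.8, 158.0], [0.5496, 0.2572])
([178, 146, 19, 23], [187.0, 155.9], [0.5953, 0.2596])
```

>>> {"method": "carry_out", "body": {
  "rows": [
    [1,-0.13,0,-0.01,0],
    [1,-0.13,0,-0.01,0],
    [1,-0.13,0,-0.01,0],
    [1,-0.13,0,-0.01,0],
    [1,-0.13,0,-0.01,0],
    [1,-0.13,0,-0.01,0],
    [1,-0.13,0,-0.01,0],
    [1,-0.13,0,-0.01,0],
    [1,0,0,0,0]
  ]
}}

```text
time: 43.83
ee_pos: [0.6123, 0.2094, 0.0869]
eef_rot: [0.999, 0.017, 0.039, -0.01]
ft_force: [6.2, 0.9, -3.2]
width: 0.0227
```

```bash
python3 - <<'E'
from h import *
goto(.597,.2075,.085,1.8)
c=cam("wrist");im=pp("wrist",(("slide_pointer",.05),))
for m in marks(im,c): print(m)
cv2.imwrite("pics/w11.png",im)
E
```

```text
t 43.83 p [0.6123 0.2094 0.0869] yaw 1.9 w 0.0227 F [ 6.2  0.9 -3.2] tilt [ 0.079 -0.019 -0.997]
 -> turn 0.02  shift x -0.51 y 0.05 z 0.06
wrist slide_pointer 0.85 [251.8 170.3] [0.6095 0.2487]
([152, 146, 20, 24], [161.5, 157.6], [0.5495, 0.2573])
([223, 146, 17, 16], [231.1, 152.9], [0.595, 0.2614])
```

>>> {"method": "carry_out", "body": {
  "rows": [
    [1,-0.13,0,-0.01,0],
    [1,-0.13,0,-0.01,0],
    [1,-0.13,0,-0.01,0],
    [1,-0.12,0,-0.01,0],
    [1,0,0,0,0]
  ]
}}

```text
time: 44.35
ee_pos: [0.5992, 0.209, 0.0869]
eef_rot: [0.999, 0.017, 0.043, -0.011]
ft_force: [8.8, 2.1, -5.6]
width: 0.0229
```

```bash
python3 - <<'E'
from h import *
goto(.597,.2075,.085,1.8)
c=cam("wrist");im=pp("wrist",(("slide_pointer",.05),))
for m in marks(im,c): print(m)
cv2.imwrite("pics/w12.png",cv2.resize(im[120:240,150:350],(800,480),interpolation=cv2.INTER_CUBIC))
E
```

```text
t 44.35 p [0.5992 0.209  0.0869] yaw 1.8 w 0.0229 F [ 8.8  2.1 -5.6] tilt [ 0.087 -0.02  -0.996]
 -> turn 0.01  shift x -0.08 y 0.05 z 0.06
wrist slide_pointer 0.89 [251.6 170. ] [0.5966 0.2485]
([172, 146, 19, 24], [181.0, 157.2], [0.5494, 0.2574])
([243, 146, 16, 13], [249.5, 150.9], [0.5944, 0.2626])
```

View pics/w12.png

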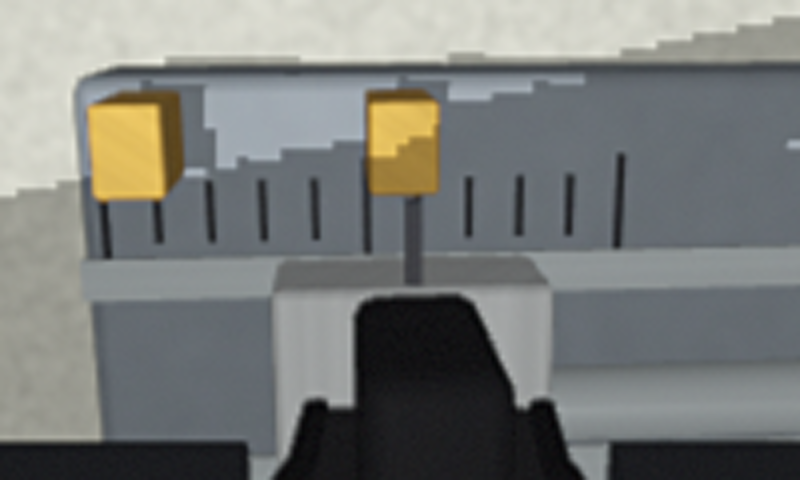

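The pointer (crop column 414) stands in front of the first marker (367 to 439), 1–2 mm short of its centre. Nudge it and hold.

>>> {"method": "carry_out", "body": {
  "rows": [
    [1,-0.08,0,-0.01,0],
    [1,0,0,0,0],
    [1,0,0,0,0],
    [1,0,0,0,0],
    [1,0,0,0,0],
    [1,0,0,0,0],
    [1,0,0,0,0],
    [1,0,0,0,0]
  ]
}}

```text
time: 45.12
ee_pos: [0.5997, 0.209, 0.0869]
eef_rot: [0.999, 0.016, 0.048, -0.011]
ft_force: [8.6, 1.7, -3.7]
width: 0.0228
```

```bash
python3 - <<'E'
from h import *
goto(.597,.2075,.085,1.8)
c=cam("wrist");im=pp("wrist",(("slide_pointer",.05),))
for m in marks(im,c): print(m)
E
```

```text
t 45.12 p [0.5997 0.209  0.0869] yaw 1.8 w 0.0228 F [ 8.6  1.7 -3.7] tilt [ 0.096 -0.02  -0.995]
 -> turn 0.00  shift x -0.09 y 0.05 z 0.06
wrist slide_pointer 0.91 [252.3 171.5] [0.598  0.2475]
([171, 146, 19, 24], [179.6, 157.9], [0.5493, 0.2571])
([241, 146, 17, 13], [247.5, 150.4], [0.5939, 0.2629])
```

>>> {"method": "carry_out", "body": {
  "rows": [
    [1,-0.08,0,-0.005,0],
    [1,-0.08,0,-0.005,0],
    [1,-0.014,0,0,0],
    [1,-0.014,0,0,0],
    [1,-0.014,0,0,0],
    [1,-0.014,0,0,0]
  ]
}}

```text
time: 45.72
ee_pos: [0.5957, 0.2088, 0.0869]
eef_rot: [0.998, 0.016, 0.052, -0.011]
ft_force: [8.9, 1.3, -3.2]
width: 0.0233
```

```bash
python3 - <<'E'
from h import *
goto(.597,.2075,.085,1.8)
c=cam("wrist");im=pp("wrist",(("slide_pointer",.05),))
for m in marks(im,c): print(m)
for k in range(24): camera("wrist")
goto(.597,.2075,.085,1.8)
E
```

```text
t 45.72 p [0.5957 0.2088 0.0869] yaw 1.8 w 0.0233 F [ 8.9  1.3 -3.2] tilt [ 0.104 -0.021 -0.994]
 -> turn -0.00  shift x 0.04 y 0.05 z 0.06
wrist slide_pointer 0.87 [252.2 169.4] [0.5942 0.2489]
([176, 146, 19, 24], [185.3, 157.9], [0.5493, 0.2571])
([247, 146, 17, 7], [254.1, 148.5], [0.5945, 0.2641])
t 47.02 p [0.5957 0.2088 0.0869] yaw 1.8 w 0.0230 F [ 9.3  1.5 -4.3] tilt [ 0.104 -0.021 -0.994]
 -> turn -0.00  shift x 0.04 y 0.05 z 0.06
```

>>> {"method": "carry_out", "body": {
  "rows": [
    [1,-0.012,0,0,0],
    [1,-0.012,0,0,0],
    [1,-0.012,0,0,0],
    [1,-0.012,0,0,0],
    [1,-0.012,0,0,0],
    [1,-0.012,0,0,0],
    [1,-0.012,0,0,0],
    [1,-0.012,0,0,0],
    [1,-0.012,0,0,0],
    [1,-0.012,0,0,0],
    [1,-0.012,0,0,0],
    [1,-0.012,0,0,0],
    [1,-0.012,0,0,0],
    [1,-0.012,0,0,0],
    [1,-0.012,0,0,0]
  ]
}}

```text
time: 48.27
ee_pos: [0.5955, 0.2088, 0.0867]
eef_rot: [0.998, 0.016, 0.06, -0.011]
ft_force: [9.0, 2.3, -3.9]
width: 0.0235
```

```bash
python3 - <<'E'
from h import *
for k in range(8): im=camera("wrist")
c=cam("wrist")
for m in marks(im,c): print(m)
goto(.597,.2075,.085,1.8)
cv2.imwrite("pics/w13.png",cv2.resize(im[120:240,150:350],(800,480),interpolation=cv2.INTER_CUBIC))
E
```

```text
([176, 147, 19, 23], [184.6, 157.9], [0.5492, 0.2573])
([247, 146, 16, 5], [253.8, 147.7], [0.5945, 0.2647])
t 48.67 p [0.5954 0.2088 0.0867] yaw 1.8 w 0.0239 F [ 9.2  1.6 -3.7] tilt [ 0.12  -0.021 -0.993]
 -> turn -0.00  shift x 0.05 y 0.05 z 0.06
```

View pics/w13.png

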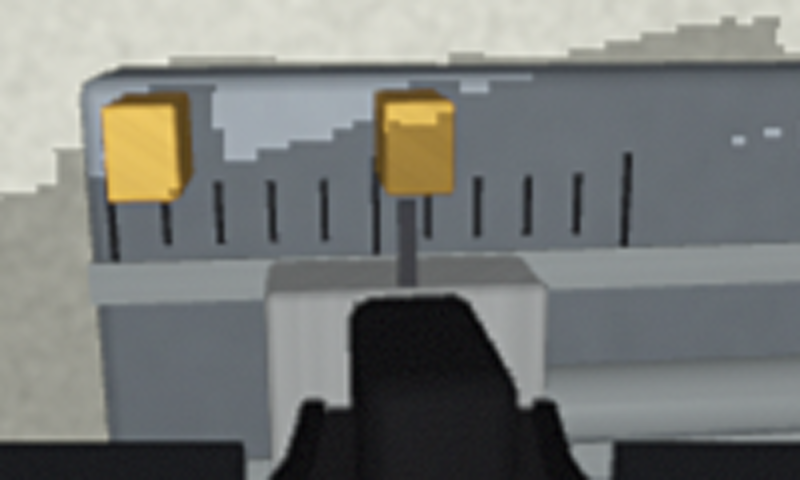

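Held at the first marker (pointer column 406 against marker 377 to 454) from about t=45.5 to 48.7. A few more rows, then on to the second.

>>> {"method": "carry_out", "body": {
  "rows": [
    [1,-0.012,0,0,0],
    [1,-0.012,0,0,0],
    [1,-0.012,0,0,0],
    [1,-0.012,0,0,0],
    [1,-0.13,0,-0.015,0],
    [1,-0.13,0,-0.015,0],
    [1,-0.13,0,-0.015,0],
    [1,-0.13,0,-0.015,0],
    [1,-0.13,0,-0.015,0],
    [1,-0.13,0,-0.015,0],
    [1,-0.13,0,-0.015,0],
    [1,-0.13,0,-0.015,0],
    [1,-0.13,0,-0.015,0],
    [1,-0.13,0,-0.015,0],
    [1,-0.014,0,0,0]
  ]
}}

```text
time: 49.92
ee_pos: [0.5619, 0.2077, 0.0864]
eef_rot: [0.997, 0.016, 0.073, -0.012]
ft_force: [12.3, 2.3, -8.7]
width: 0.024
```

```bash
python3 - <<'E'
from h import *
goto(.5505,.2075,.085,1.8)
c=cam("wrist");im=pp("wrist",(("slide_pointer",.05),))
for m in marks(im,c): print(m)
E
```

```text
t 49.92 p [0.5619 0.2077 0.0864] yaw 1.7 w 0.0240 F [12.3  2.3 -8.7] tilt [ 0.145 -0.022 -0.989]
 -> turn -0.01  shift x -0.38 y -0.00 z 0.05
wrist slide_pointer 0.82 [249.8 171.4] [0.5602 0.2465]
([227, 146, 17, 12], [234.0, 150.2], [0.5486, 0.2619])
```

>>> {"method": "carry_out", "body": {
  "rows": [
    [1,-0.12,0,-0.017,0],
    [1,-0.12,0,-0.017,0],
    [1,-0.12,0,-0.017,0],
    [1,-0.12,0,-0.017,0],
    [1,-0.018,0,0,0]
  ]
}}

```text
time: 50.43
ee_pos: [0.5515, 0.2073, 0.0866]
eef_rot: [0.997, 0.016, 0.079, -0.013]
ft_force: [14.7, 1.7, -8.3]
width: 0.0246
```

```bash
python3 - <<'E'
from h import *
goto(.5505,.2075,.085,1.8)
c=cam("wrist");im=pp("wrist",(("slide_pointer",.05),))
for m in marks(im,c): print(m)
cv2.imwrite("pics/w14.png",cv2.resize(im[120:240,150:350],(800,480),interpolation=cv2.INTER_CUBIC))
E
```

```text
t 50.43 p [0.5515 0.2073 0.0866] yaw 1.7 w 0.0246 F [14.7  1.7 -8.3] tilt [ 0.158 -0.023 -0.987]
 -> turn -0.02  shift x -0.03 y -0.01 z 0.05
wrist slide_pointer 0.83 [250.4 169.9] [0.5507 0.2472]
([242, 146, 16, 5], [247.7, 147.5], [0.5477, 0.2634])
```

View pics/w14.png

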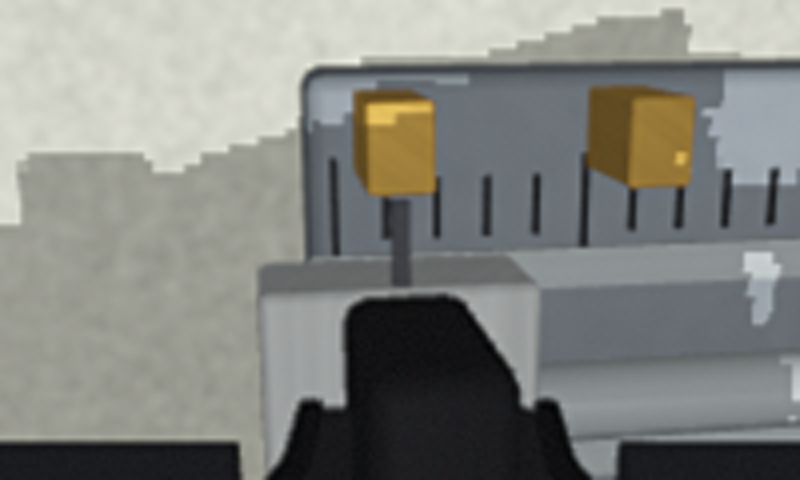

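The pointer (column 400) is centred on the second marker (368 to 436). Hold.

>>> {"method": "carry_out", "body": {
  "rows": [
    [1,-0.018,0,0,0],
    [1,-0.018,0,0,0],
    [1,-0.018,0,0,0],
    [1,-0.018,0,0,0],
    [1,-0.018,0,0,0],
    [1,-0.018,0,0,0],
    [1,-0.018,0,0,0],
    [1,-0.018,0,0,0],
    [1,-0.018,0,0,0],
    [1,-0.018,0,0,0]
  ]
}}

```text
time: 51.37
ee_pos: [0.555, 0.2073, 0.0867]
eef_rot: [0.996, 0.014, 0.09, -0.014]
ft_force: [13.1, 2.3, -7.0]
width: 0.0246
```

```bash
python3 - <<'E'
from h import *
for k in range(8): im=camera("wrist")
goto(.5505,.2075,.085,1.8)
for m in marks(im,cam("wrist")): print(m)
E
```

```text
t 51.77 p [0.555  0.2074 0.0867] yaw 1.5 w 0.0247 F [13.8  2.5 -8.5] tilt [ 0.18  -0.025 -0.983]
 -> turn -0.06  shift x -0.15 y -0.01 z 0.06
([235, 146, 13, 5], [240.3, 147.5], [0.5471, 0.2635])
```

>>> {"method": "carry_out", "body": {
  "rows": [
    [1,-0.1,0,-0.015,0],
    [1,-0.1,0,-0.015,0],
    [1,-0.03,0,0,0],
    [1,-0.03,0,0,0],
    [1,-0.03,0,0,0],
    [1,-0.03,0,0,0]
  ]
}}

```text
time: 52.27
ee_pos: [0.5512, 0.2072, 0.0869]
eef_rot: [0.995, 0.013, 0.097, -0.015]
ft_force: [14.7, 1.9, -6.3]
width: 0.0252
```

>>> {"method": "carry_out", "body": {
  "rows": [
    [1,-0.027,0,0,0],
    [1,-0.027,0,0,0],
    [1,-0.027,0,0,0],
    [1,-0.027,0,0,0],
    [1,-0.027,0,0,0],
    [1,-0.027,0,0,0]
  ]
}}

```text
time: 52.77
ee_pos: [0.5518, 0.2072, 0.0872]
eef_rot: [0.994, 0.013, 0.104, -0.016]
ft_force: [13.6, 1.6, -4.8]
width: 0.026
```

```bash
python3 - <<'E'
from h import *
im=[camera("wrist") for k in range(11)][-1]
for m in marks(im,cam("wrist")): print(m)
cv2.imwrite("pics/w15.png",cv2.resize(im[120:240,150:350],(800,480),interpolation=cv2.INTER_CUBIC))
E
```

```text
([303, 144, 15, 21], [311.5, 154.2], [0.5962, 0.2587])
```

>>> {"method": "carry_out", "body": {
  "rows": [
    [1,-0.032,0,0,0],
    [1,-0.032,0,0,0],
    [1,-0.032,0,0,0],
    [1,-0.032,0,0,0],
    [1,-0.032,0,0,0],
    [1,-0.032,0,0,0],
    [1,-0.032,0,0,0],
    [1,-0.032,0,0,0]
  ]
}}

```text
time: 53.98
ee_pos: [0.5521, 0.2071, 0.0875]
eef_rot: [0.993, 0.011, 0.114, -0.018]
ft_force: [13.5, 3.0, -10.1]
width: 0.0258
```

View pics/w15.png

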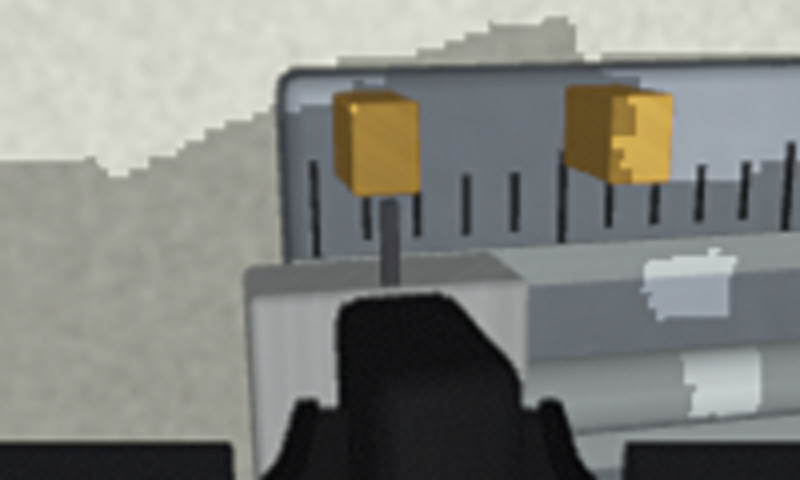

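The pointer (390) is still centred on the second marker (353 to 419). Keep holding.

>>> {"method": "carry_out", "body": {
  "rows": [
    [1,-0.05,0,-0.005,0],
    [1,-0.034,0,0,0],
    [1,-0.034,0,0,0],
    [1,-0.034,0,0,0],
    [1,-0.034,0,0,0],
    [1,-0.034,0,0,0],
    [1,-0.034,0,0,0],
    [1,-0.034,0,0,0],
    [1,-0.034,0,0,0],
    [1,-0.034,0,0,0]
  ]
}}

```text
time: 54.82
ee_pos: [0.551, 0.207, 0.0877]
eef_rot: [0.992, 0.01, 0.126, -0.02]
ft_force: [15.0, 3.6, -9.2]
width: 0.0267
```

>>> {"method": "carry_out", "body": {
  "rows": [
    [1,-0.036,0,0,0],
    [1,-0.036,0,0,0],
    [1,-0.036,0,0,0],
    [1,-0.036,0,0,0],
    [1,-0.036,0,0,0],
    [1,-0.036,0,0,0],
    [1,-0.036,0,0,0],
    [1,-0.036,0,0,0],
    [1,-0.036,0,0,0],
    [1,-0.036,0,0,0]
  ]
}}

```text
time: 55.65
ee_pos: [0.5498, 0.2069, 0.0879]
eef_rot: [0.99, 0.009, 0.138, -0.022]
ft_force: [14.9, 3.1, -8.1]
width: 0.0268
```

>>> {"method": "carry_out", "body": {
  "rows": [
    [1,0.07,0,0.02,0],
    [1,0.07,0,0.02,0],
    [1,0.07,0,0.02,0],
    [1,0.075,0,0.022,0],
    [1,0.075,0,0.022,0],
    [1,0.08,0,0.024,0]
  ]
}}

```text
time: 56.15
ee_pos: [0.5665, 0.2074, 0.0881]
eef_rot: [0.99, 0.009, 0.141, -0.023]
ft_force: [11.1, 2.7, -7.7]
width: 0.0275
```

>>> {"method": "carry_out", "body": {
  "rows": [
    [1,0.09,0,0.027,0],
    [1,0.09,0,0.027,0],
    [1,0.09,0,0.027,0],
    [1,0.09,0,0.027,0],
    [1,0.095,0,0.028,0],
    [1,0.095,0,0.028,0],
    [1,0.095,0,0.028,0],
    [1,0.095,0,0.028,0]
  ]
}}

```text
time: 56.82
ee_pos: [0.5921, 0.2082, 0.0881]
eef_rot: [0.989, 0.009, 0.144, -0.023]
ft_force: [8.5, 2.1, -3.7]
width: 0.0277
```

>>> {"method": "carry_out", "body": {
  "rows": [
    [1,0.1,0,0.03,0],
    [1,0.1,0,0.03,0],
    [1,0.1,0,0.03,0],
    [1,0.1,0,0.03,0],
    [1,0.1,0,0.03,0],
    [1,0.1,0,0.03,0],
    [1,0.105,0,0.031,0],
    [1,0.105,0,0.031,0],
    [1,0.105,0,0.031,0],
    [1,0.105,0,0.031,0]
  ]
}}

```text
time: 57.65
ee_pos: [0.6236, 0.2092, 0.0881]
eef_rot: [0.989, 0.009, 0.143, -0.023]
ft_force: [4.9, 0.9, 0.2]
width: 0.0275
```

>>> {"method": "carry_out", "body": {
  "rows": [
    [1,0.105,0,0.031,0],
    [1,0.105,0,0.031,0],
    [1,0.105,0,0.031,0],
    [1,0.105,0,0.031,0],
    [1,0.105,0,0.031,0],
    [1,0.08,0,0.024,0],
    [1,0.05,0,0.015,0]
  ]
}}

```text
time: 58.23
ee_pos: [0.6418, 0.2098, 0.0879]
eef_rot: [0.99, 0.01, 0.138, -0.023]
ft_force: [-20.4, -4.5, 24.0]
width: 0.0272
```

>>> {"method": "carry_out", "body": {
  "rows": [
    [1,0.04,0,0.012,0],
    [1,0.04,0,0.012,0],
    [1,0.04,0,0.012,0]
  ]
}}

```text
time: 58.48
ee_pos: [0.6417, 0.2098, 0.088]
eef_rot: [0.991, 0.01, 0.133, -0.023]
ft_force: [-9.3, -1.0, 11.1]
width: 0.0269
```

>>> {"method": "carry_out", "body": {
  "rows": [
    [1,0,0,0,0],
    [0.2,0,0,0,0],
    [0,0,0,0,0],
    [-0.2,0,0,0,0],
    [-0.2,0,0,0,0],
    [-0.2,0,0,0,0],
    [-0.2,0,0,0,0]
  ]
}}

```text
time: 59.07
ee_pos: [0.6424, 0.2096, 0.0879]
eef_rot: [0.991, 0.01, 0.134, -0.023]
ft_force: [-0.2, -0.7, 0.1]
width: 0.0512
```

```bash
python3 - <<'E'
from h import *
im=pp("wrist",(("slide_pointer",.05),)); goto(.64,.209,.2,1.8)
E
```

```text
wrist slide_pointer 0.89 [242.1 169.7] [0.6406 0.2501]
t 59.17 p [0.6423 0.2095 0.0879] yaw 0.8 w 0.0520 F [-0.1 -0.4  0.6] tilt [ 0.265 -0.044 -0.963]
 -> turn -0.21  shift x -0.08 y 0.02 z -3.74
```

Pointer reads 0.6406, the same as at home, and no force is left. Retract along the tool axis.

>>> {"method": "carry_out", "body": {
  "rows": [
    [-0.2,0,0,-0.2,0],
    [-0.2,0,0,-0.4,0],
    [-0.2,0,0,-0.5,0],
    [-0.2,0,0,-0.6,0],
    [-0.2,0,0,-0.7,0],
    [-0.2,0,0,-0.8,0],
    [-0.2,0,0,-0.8,0],
    [-0.2,0,0,0,0],
    [-0.2,0,0,0,0]
  ]
}}

```text
time: 59.92
ee_pos: [0.608, 0.2019, 0.2152]
eef_rot: [0.991, 0.009, 0.134, -0.024]
ft_force: [-0.0, 1.0, -0.6]
width: 0.0526
```

```bash
python3 - <<'E'
from h import *
im=camera("top"); sc=camera("scene")
goto(.64,.209,.2,1.8)
c=cam("top")
for q,z in (("rod_a",.014),("platen_a",.02)):
    for d in silhouettes(q,"top"):
        if d["conf"]>.3: print(q,round(d["conf"],2),np.round(rect(c,d["mask"],z),3))
for d in pinpoint("mug","top")[:1]+pinpoint("weight","top")[:1]+pinpoint("slide_pointer","scene")[:1]: print(d["conf"],d["xy"])
cv2.imwrite("pics/end.png",cv2.resize(sc[60:340,130:430],(700,653))[:600])
E
```

```text
t 60.02 p [0.6083 0.2018 0.2144] yaw 0.6 w 0.0521 F [ 0.3 -0.6  1. ] tilt [ 0.267 -0.045 -0.963]
 -> turn -0.24  shift x 1.06 y -0.21 z 0.48
rod_a 0.77 [6.14000e-01 6.20000e-02 1.02241e+02 1.78540e+01 1.43000e+00]
rod_a 0.67 [6.2200e-01 4.0000e-02 9.9392e+01 2.0896e+01 1.5450e+00]
rod_a 0.53 [ 6.1300e-01 -5.0000e-02  9.9343e+01  2.0935e+01  1.2080e+00]
platen_a 0.6 [ 0.615 -0.188 57.255 53.646  0.607]
platen_a 0.51 [  0.612  -0.26   55.658  52.261 -44.143]
platen_a 0.46 [6.22000e-01 3.80000e-02 1.04863e+02 1.78270e+01 1.63300e+00]
0.79 [82.8, 203.2]
0.96 [404.1, 199.2]
0.57 [292.1, 271.4]
```

View pics/end.png

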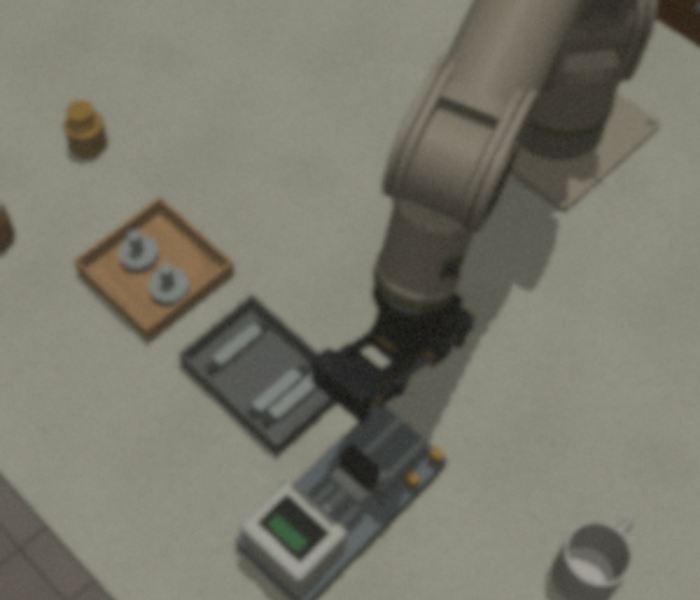

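Everything is in place, but the middle rod now lies beside its neighbour at about y=0.04; it was knocked aside. I'll look from close by to check it lies flat.

>>> {"method": "carry_out", "body": {
  "rows": [
    [-0.2,0,0.4,-0.4,0],
    [-0.2,0,0.7,-0.3,0],
    [-0.2,0,0.8,0,0],
    [-0.2,0,0.8,0,0],
    [-0.2,0,0.8,0,0],
    [-0.2,0,0.8,0,0],
    [-0.2,0,0.8,0,0],
    [-0.2,0,0.4,0,0],
    [-0.2,0,0,0,0],
    [-0.2,0,0,0,0]
  ]
}}

```text
time: 61.1
ee_pos: [0.6041, 0.0292, 0.2203]
eef_rot: [0.991, 0.01, 0.129, -0.02]
ft_force: [-0.7, 1.1, -0.0]
width: 0.0523
```

```bash
python3 - <<'E'
from h import *
im=camera("wrist"); cv2.imwrite("pics/w16.png",im); goto(.6,0,.2,0)
E
```

```text
t 61.15 p [0.6041 0.0294 0.2203] yaw 0.9 w 0.0526 F [-0.7 -0.   0.2] tilt [ 0.256 -0.036 -0.966]
 -> turn 0.18  shift x -0.14 y 0.98 z 0.68
```

View pics/w16.png

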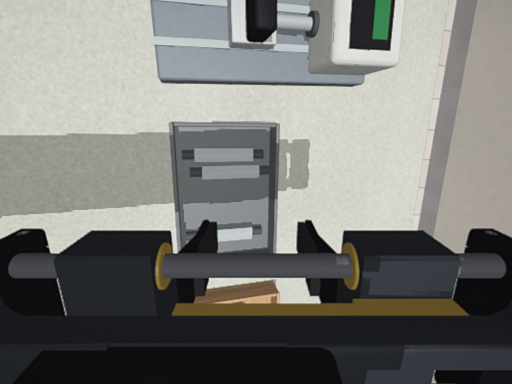

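All three rods lie flat inside the grey tray (rows 154, 172 and 234 of the picture). The arm touches nothing, so I'm handing in.

```bash
python3 -c "
from bench import *
print(close_job())"
```

```text
the job is handed in; nothing more can be done
None
```

The job is done and handed in at about 61 s of the 210 s allowed. Three rods and two platens were on the bench; all five are in their trays, and the spring tester was pulled to both markers and returned home.

- **Rods and platens:** The last pictures show the three rods flat in the grey tray and both platens upright, stem up, in the wooden tray. The first platen slid about 2 cm along the bench when I gripped it. One rod was knocked about 3 cm inside the tray after it was placed; it is still flat.
- **First marker:** I held the pointer in front of it from about t = 45.5 to 49 s. The pictures at the start and near the end showed it within about 2 mm of the middle.
- **Second marker:** My first hold crept back 3.5 mm by the arm's position; the picture suggested 5 mm, close to the marker's edge. I re-centred and held again for about 3.4 s (t = 52.2 to 55.6 s). A picture during that hold showed the pointer centred, and the arm's position moved about 2 mm over the whole hold. The slide was never more than about 2 mm past the second marker.
- **Return:** I eased the slide home in the grip at about 33–38 mm/s, slowing at the very end. Pressing it against the home stop gave a brief reading of about 32 N at the wrist, which is under the 120 N limit. With the grip released, the pointer read the same as at the start.
- **Mug and weight:** I never touched them. The weight reads the same as at the start. The mug's pixel moved about 5 rows, which I put down to detector noise but did not check further.
- **Tool tilt:** The gripper drifted to about 15° off vertical while holding against the spring, with no visible effect on the slide or the markers.

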